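# Weigh the candy tins and pack the gift tray

### The job

Lift the round lid off the pan of the little spring scale and park it on the cork mat; then weigh the candy tins that are there one at a time, in the order red, yellow, green, blue: set each gently in the middle of the pan without bottoming out the spring, let go of it for a second until the pan is still, then lay it flat in the tray compartment whose floor has its colour. When all are packed, put the lid back squarely over the pan, fully seated. Leave the other things on the bench where they are.

Things in the scene. Friction and masses are not known exactly. Their poses are not given: they have to be found in the camera images.
- scale: squat white spring kitchen scale, 150 x 150 mm housing 59 mm high, fixed; dial on its front (-x) face. Origin: centre of its underside on the bench. (A fixed speaker, candy jar and plant up to 160 mm high stand behind, beyond x = 0.73 m)
- pan_top (a point): centre of the upper face of the scale's flat round steel pan (140 mm diameter, 5 mm thick, no rim), a faint ring marks the middle. 92 mm above the bench when empty; it sinks straight down as it is loaded
- pan (a joint): how far the pan has sunk, m: 0 empty, 0.025 bottomed out. Spring 0.26 N/mm after about 0.3 N of preload, lightly damped; the lid sinks it about 3.5 mm, a tin 5 to 13 mm; a tin dropped from some height bottoms it out
- lid: loose grey plastic lid, an inverted dish: 158 mm outside, 152 mm inside, 18 mm high (4 mm top, skirt reaching 14 mm below its inside), with an upright brown knob at its centre, 26 mm diameter, 30 mm high; 120 g. Origin: centre of the skirt's lower rim, z up; knob from z = 18 to 48 mm. Starts over the pan, its inside resting on the pan (origin 14 mm below the pan's face)
- mat: round cork mat, 176 mm diameter, 4 mm thick, fixed on the bench: the parking place for the lid. Origin: centre of its underside
- tray: fixed wooden tray, 138 (x) x 258 (y) mm, walls 10 mm thick and 20 mm high, 2 x 2 compartments each 54 (x) x 114 (y) mm. Origin: centre of its underside
- floor_red: red floor pad, 3 mm thick, filling one compartment of the tray (54 mm along its x, 114 mm along its y; walls stand 12 mm above its top). Origin: centre of its underside, 3 mm below the surface that the tin lies on. Which compartment is red varies
- floor_yellow: yellow floor pad, 3 mm thick, filling one compartment of the tray (54 mm along its x, 114 mm along its y; walls stand 12 mm above its top). Origin: centre of its underside, 3 mm below the surface that the tin lies on. Which compartment is yellow varies
- floor_green: green floor pad, 3 mm thick, filling one compartment of the tray (54 mm along its x, 114 mm along its y; walls stand 12 mm above its top). Origin: centre of its underside, 3 mm below the surface that the tin lies on. Which compartment is green varies
- floor_blue: blue floor pad, 3 mm thick, filling one compartment of the tray (54 mm along its x, 114 mm along its y; walls stand 12 mm above its top). Origin: centre of its underside, 3 mm below the surface that the tin lies on. Which compartment is blue varies
- tin_red: flat red candy tin, 100 mm (its x) x 40 mm (its y) x 32 mm high, 170 to 350 g, with a thin steel seam and a small pale label on top, lying flat on the bench; may be absent. Origin: centre of its underside, z up
- tin_yellow: flat yellow candy tin, 100 mm (its x) x 40 mm (its y) x 32 mm high, 170 to 350 g, with a thin steel seam and a small pale label on top, lying flat on the bench; may be absent. Origin: centre of its underside, z up
- tin_green: flat green candy tin, 100 mm (its x) x 40 mm (its y) x 32 mm high, 170 to 350 g, with a thin steel seam and a small pale label on top, lying flat on the bench; may be absent. Origin: centre of its underside, z up
- tin_blue: flat blue candy tin, 100 mm (its x) x 40 mm (its y) x 32 mm high, 170 to 350 g, with a thin steel seam and a small pale label on top, lying flat on the bench; may be absent. Origin: centre of its underside, z up
- remote: bystander, leave alone: silicone-wrapped grey remote, 170 x 46 x 22 mm, along its x. Origin: centre of its underside
- elephant: bystander, leave alone: white ceramic elephant, about 140 mm long, 92 mm high. Origin: centre of its underside
- keybowl: bystander, leave alone: steel key bowl, 120 mm diameter, 45 mm high. Origin: centre of its underside
- mug: bystander, leave alone: blue ceramic mug, 80 mm diameter, 90 mm high. Origin: centre of its underside

How it is judged:
On the way, in this order (a step that is already met when the one before it is completed fails the run):
1. the lid is off the scale and lies flat on the cork mat, let go (horizontal distance between lid and mat below 0.04 m and z of lid in the frame of mat between 0.001 and 0.008 m and angle between lid's own z axis and vertical below 0.08 rad and contact force between the fingers and lid below 0.05 N), for 0.2 s.
2. the red tin alone lies flat in the middle of the pan (within 15 mm), let go, the pan sunk under it and still (horizontal distance between tin_red and pan_top below 0.015 m and z of tin_red in the frame of pan_top between -0.003 and 0.003 m and angle between tin_red's own z axis and vertical below 0.08 rad and height (world z) of tin_red below 0.089 m and linear speed of tin_red below 0.01 m/s and contact force between the fingers and tin_red below 0.05 N and horizontal distance between tin_red and tin_yellow above 0.08 m and horizontal distance between tin_red and tin_green above 0.08 m and horizontal distance between tin_red and tin_blue above 0.08 m), for 0.4 s.
3. the yellow tin alone lies flat in the middle of the pan (within 15 mm), let go, the pan sunk under it and still (horizontal distance between tin_yellow and pan_top below 0.015 m and z of tin_yellow in the frame of pan_top between -0.003 and 0.003 m and angle between tin_yellow's own z axis and vertical below 0.08 rad and height (world z) of tin_yellow below 0.089 m and linear speed of tin_yellow below 0.01 m/s and contact force between the fingers and tin_yellow below 0.05 N and horizontal distance between tin_yellow and tin_red above 0.08 m and horizontal distance between tin_yellow and tin_green above 0.08 m and horizontal distance between tin_yellow and tin_blue above 0.08 m), for 0.4 s.
4. the green tin alone lies flat in the middle of the pan (within 15 mm), let go, the pan sunk under it and still (horizontal distance between tin_green and pan_top below 0.015 m and z of tin_green in the frame of pan_top between -0.003 and 0.003 m and angle between tin_green's own z axis and vertical below 0.08 rad and height (world z) of tin_green below 0.089 m and linear speed of tin_green below 0.01 m/s and contact force between the fingers and tin_green below 0.05 N and horizontal distance between tin_green and tin_red above 0.08 m and horizontal distance between tin_green and tin_yellow above 0.08 m and horizontal distance between tin_green and tin_blue above 0.08 m), for 0.4 s.
5. the blue tin alone lies flat in the middle of the pan (within 15 mm), let go, the pan sunk under it and still (horizontal distance between tin_blue and pan_top below 0.015 m and z of tin_blue in the frame of pan_top between -0.003 and 0.003 m and angle between tin_blue's own z axis and vertical below 0.08 rad and height (world z) of tin_blue below 0.089 m and linear speed of tin_blue below 0.01 m/s and contact force between the fingers and tin_blue below 0.05 N and horizontal distance between tin_blue and tin_red above 0.08 m and horizontal distance between tin_blue and tin_yellow above 0.08 m and horizontal distance between tin_blue and tin_green above 0.08 m), for 0.4 s.
At the end, for the whole second after the job is handed in: Every tin that is there lies flat in the compartment of its colour (centre within 14 mm, along the compartment), and the lid is seated level over the pan (within 11 mm of centre, its inside on the pan within 3 mm); all let go and at rest (horizontal distance between tin_red and floor_red below 0.014 m and z of tin_red in the frame of floor_red between 0 and 0.006 m and angle between each of tin_red, tin_yellow, tin_green, tin_blue's own z axis and vertical below 0.08 rad and angle between the x axis of tin_red and the y axis of floor_red, either way round below 0.2 rad and linear speed of each of tin_red, tin_yellow, tin_green, tin_blue, lid below 0.02 m/s and contact force between the fingers and tin_red below 0.05 N and horizontal distance between tin_yellow and floor_yellow below 0.014 m and z of tin_yellow in the frame of floor_yellow between 0 and 0.006 m and angle between the x axis of tin_yellow and the y axis of floor_yellow, either way round below 0.2 rad and contact force between the fingers and tin_yellow below 0.05 N and horizontal distance between tin_green and floor_green below 0.014 m and z of tin_green in the frame of floor_green between 0 and 0.006 m and angle between the x axis of tin_green and the y axis of floor_green, either way round below 0.2 rad and contact force between the fingers and tin_green below 0.05 N and horizontal distance between tin_blue and floor_blue below 0.014 m and z of tin_blue in the frame of floor_blue between 0 and 0.006 m and angle between the x axis of tin_blue and the y axis of floor_blue, either way round below 0.2 rad and contact force between the fingers and tin_blue below 0.05 N and horizontal distance between lid and pan_top below 0.011 m and z of lid in the frame of pan_top between -0.017 and -0.011 m and angle between lid's own z axis and vertical below 0.06 rad and contact force between the fingers and lid below 0.05 N); the robot touches nothing.
It fails at once if the pan is bottomed out (pressed beyond 23 mm) (value of joint pan above 0.023 m).
It fails at once if a bystander is moved by more than 40 mm or tipped over (distance of any of remote, elephant, keybowl, mug from where it was at the start of the episode above 0.04 m or angle between any of remote, elephant, keybowl, mug's own z axis and vertical above 0.5 rad).
Of tin_red, tin_yellow, tin_green, tin_blue only 2 to 4 are there at a start; the rules pass over those that are not, and their reading is None.
At some moment in a run one of tin_red, tin_yellow, tin_green, tin_blue may be knocked a few centimetres aside while the robot is not near it.
It also fails if it takes over 210 s, if anything falls off the work surface, if the arm or the gripper's body presses on something with over 40 N, if the wrist force passes 120 N, or if a joint passes its speed limit or range.

### The arm

A 7-joint arm with a two-finger parallel gripper is mounted at the origin on the work surface. World frame = base frame: x ahead of the robot, y to its left, z up, the work surface at z = 0. Lengths are in m, angles in rad, forces in N, time in s.
With the tool pointing down it reaches from about 0.4 to 0.75 m from the base axis. Payload 19.5 kg.
Tool frame: the origin (TCP) lies midway between the tips of the shut fingers; the grasp point (between the pads) lies 19 mm behind it (bot.tcp_to_grasp is the distance from the TCP to the grasp point, in m); z points along the fingers, y is the direction in which the jaws open and shut (so a half turn about z gives the same grasp; the last joint's range is limited). The gripper opens to 85 mm and grips with 20 to 120 N. Pads are 22 mm wide; open, the fingers measure 114 mm over their backs; the gripper's body (76 mm by 85 mm) begins 54 mm behind the grasp point. The pads swing forward as they close: fully open they stand 13 mm farther back than shut.
Start: joints at [1.299, 0.707, -0.028, 1.485, 0.022, 0.951, -0.075], TCP at [0.131, -0.56, 0.231] pointing down, gripper open.
Joint ranges: [-2.71, 2.71], [-0.32, 2.16], [-1.57, 1.52], [0, 2.45], [-1.46, 4.6], [0, 2.02], [-2.83, 2.83]. Speed limits (rad/s): [1.89, 1.89, 2.57, 2.57, 3.01, 3.01, 3.01].

### API

Orientations are given as a unit quaternion [w, x, y, z].
In Python, from plant import monitor, read_camera, bot gives the robot as it stands. The module is installed in compiled form; this text tells all that it offers.
- The arm moves only by the tool send_rows, never from a script. Its argument "commands" is a list of rows, each a list of 3 entries, a list of its own where there are three numbers: the opening, from -1 (shut) to 1 (fully open), then the shift along the tool's x, y, z each as a share of 800 mm, from -1 to 1, then the turn, a rotation vector about the tool's x, y, z each as a share of pi/2 rad, from -1 to 1. A call has 1 to 12 rows; each row is the pose to reach, as a shift and turn from the pose commanded when the call began, along the tool's axes at that moment; what a row does not reach only later rows make up. A row lasts 1/12 s, in which the tool goes at most 41.7 mm and 7.16 degrees, less where a joint would pass 70% of its speed; a pose out of reach is approached as far as the arm can. A call with a number of a shift or a turn outside -1 to 1 is refused whole. A call with a gripper value outside its range is refused whole. The fingers move at their own pace and stop on an object; "force" is the grip in N (left out, the last holds). Time passes only in rows, so rows that repeat a pose let the fingers close. It gives the time, the measured TCP pose, the force and the opening at its end, in the units of the state.
- monitor.observe(): the state, without advancing time (a new reading comes with each control period).
- read_camera(name): name is "side" or "top" or "wrist"; returns a dict with "color" (400x640x3 uint8, red, green, blue), "K" (3x3 intrinsics, pixels), "rvec" (rotation vector, rad) and "tvec" (3), from world to camera coordinates, as OpenCV has them. Camera axes: x right, y down, z forward; pixel columns grow to the right and rows downward; lengths in m; the calibration is good to about 2 mm. A picture is of the moment at which its call begins. There is no depth.
- bot.finish_job(): hands the job in, once; it reports no verdict.
The state is a dict: "clock": time; "q": joint angles; "qvel": joint speeds; "joint_torque": joint torques, N m; "position": TCP position; "tool_rot": TCP orientation; "contact_force": force on the tool from outside, world axes, zero at the start; "wrist_torque": the same for the moment, N m; "finger_gap": finger opening in m.
Only numpy, scipy, OpenCV 4.12 (cv2) and the standard library are available. Lean on these libraries where they do the work, as an engineer would, in place of code of your own. Each camera call takes 0.05 s, during which the arm holds its last target.

## Working session

There is one attempt and no reset: what is moved stays moved. The work goes in short steps, Python scripts to look and compute and a tool call to move; the robot and the scene stay as the last step left them, time stands still between calls to the robot, and variables do not carry over. Pictures are saved under pics/ and viewed, and the job is handed in when it is done.

Besides the shell and the picture viewer there is one more tool, called after "Emit:" as name(argument=value, ...) on one line, values as JSON. send_rows: Moves the arm, as the interface text tells. Shift numbers are shares of 800 mm and turn numbers shares of pi/2 rad, none past 1 either way. Its arguments: {"type":"object","properties":{"commands":{"type":"array","items":{"type":"array"}},"force":{"type":"number"}},"required":["commands"]}

```bash
mkdir -p pics; ls; python3 - <<'E'
from plant import monitor, read_camera, bot
import cv2,numpy as np
s=monitor.observe()
for k,v in s.items(): print(k,np.round(v,4))
print(bot.tcp_to_grasp)
for n in ["side","top","wrist"]:
    c=read_camera(n); cv2.imwrite(f"pics/{n}0.png",c["color"][:,:,::-1]); print(n,c["K"].tolist(),np.array(c["rvec"]).tolist(),np.array(c["tvec"]).tolist())
E
```

```text
pics
clock 0.0
q [ 1.2993  0.7071 -0.0277  1.485   0.022   0.9509 -0.0755]
qvel [ 0.0006 -0.0001 -0.001  -0.0009 -0.0002  0.0003  0.0006]
joint_torque [ 1.00000e-04 -8.83225e+01  1.23460e+00 -2.36170e+01  1.69000e-02
  6.60000e-03  0.00000e+00]
position [ 0.1309 -0.5596  0.2308]
tool_rot [-5.000e-04  9.934e-01  1.146e-01 -1.000e-04]
contact_force [-0.1151 -0.6709 -0.8724]
wrist_torque [-0.0348  0.0036 -0.002 ]
finger_gap 0.0854
0.0187
side [[518.6996768453974, 0.0, 323.411555310913], [0.0, 518.6996768453974, 204.27150784116785], [0.0, 0.0, 1.0]] [2.163768927335261, -0.37478776299128175, 0.21521457355111118] [-0.6058698445646176, 0.14900188797679542, 1.6351414133152629]
top [[396.6009281986702, 0.0, 319.6789746826866], [0.0, 396.6009281986702, 201.16039495839533], [0.0, 0.0, 1.0]] [2.170007140124752, -2.112936610827276, 0.1992857543930971] [-0.11251856085275973, 0.5871604669243048, 1.4653993825840748]
wrist [[305.3870023776498, 0.0, 319.9178703368725], [0.0, 305.3870023776498, 201.13224124734384], [0.0, 0.0, 1.0]] [-2.2608685930433845, 1.7925394700442752, 0.28070777659079005] [-0.5746121628982109, -0.03864984222650938, 0.3804339224820124]
```

View pics/top0.png

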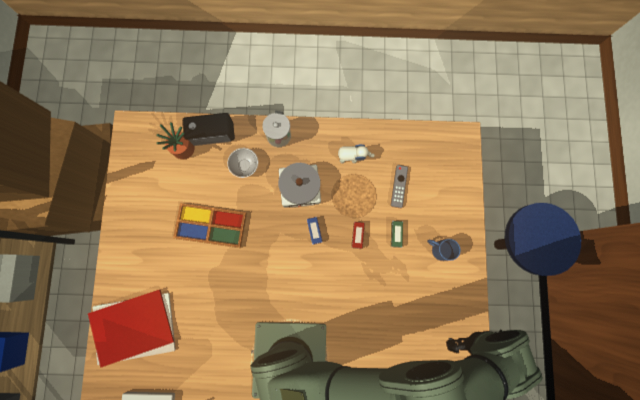

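View pics/side0.png

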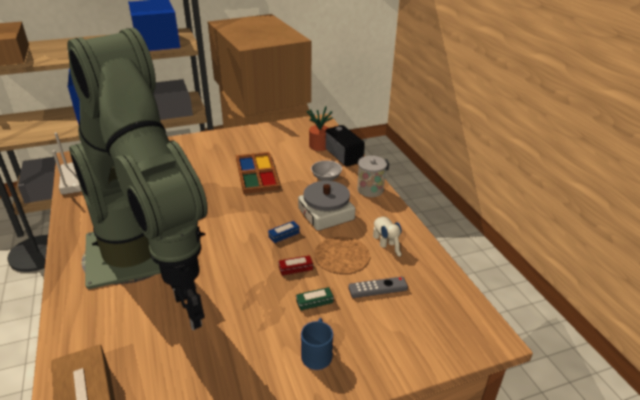

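View pics/wrist0.png

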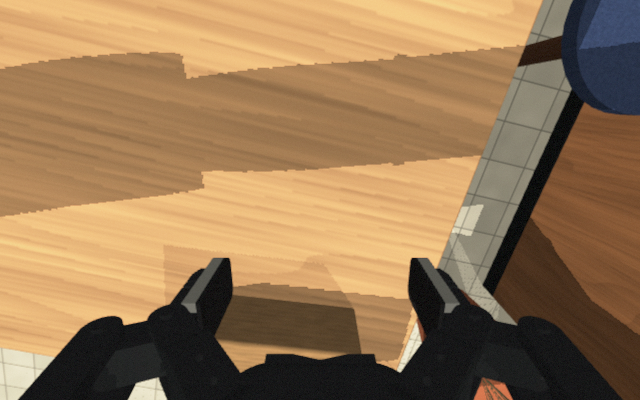

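The top view shows the lid on the scale at (300,183) and the mat at (355,195). The tins are blue (315,230), red (358,235) and green (397,234); there is no yellow. The tray is at (212,225), with yellow far-left, red far-right, blue near-left and green near-right.

```bash
cat > h.py <<'E'
from plant import monitor, read_camera, bot
import cv2,numpy as np
from scipy.spatial.transform import Rotation as R
def ray(c,uv,z):
    Rm=cv2.Rodrigues(np.array(c["rvec"],float))[0]; t=np.array(c["tvec"],float).ravel()
    o=-Rm.T@t; d=Rm.T@np.linalg.inv(c["K"])@np.array([uv[0],uv[1],1.])
    return o+d*(z-o[2])/d[2]
def proj(c,p):
    return cv2.projectPoints(np.array(p,float).reshape(-1,3),np.array(c["rvec"],float),np.array(c["tvec"],float),np.array(c["K"]),None)[0].reshape(-1,2)
def save(c,n,roi=None,k=1):
    im=c["color"][:,:,::-1]
    if roi: x0,y0,x1,y1=roi; im=im[y0:y1,x0:x1]
    if k!=1: im=cv2.resize(im,None,fx=k,fy=k,interpolation=cv2.INTER_CUBIC)
    cv2.imwrite("pics/"+n,im)
def shares(target,qz=None):
    """target TCP pos (world) -> shift shares in tool axes; qz = world yaw of jaws wanted"""
    s=monitor.observe(); Rt=R.from_quat(np.roll(s["tool_rot"],-1))
    print("pos",np.round(s["position"],4),"shift",np.round(Rt.inv().apply(np.array(target)-s["position"])/0.8,4))
    ax=Rt.as_matrix(); print("x",ax[:,0].round(3),"y",ax[:,1].round(3),"z",ax[:,2].round(3))
    return Rt
E
python3 - <<'E'
from h import *
c=read_camera("top"); save(c,"topz.png",(165,140,465,265),2.6)
for n,uv,z in [("knob",(300,181),.126),("lid",(299.5,184),.095),("mat",(355,195),.004),("blue",(315,230),.032),("red",(358,235),.032),("green",(397,234),.032),("tray",(212,225),.02)]:
    print(n,ray(c,uv,z).round(3))
E
```

```text
knob [ 0.65  -0.022  0.126]
lid [ 0.645 -0.019  0.095]
mat [ 0.627 -0.237  0.004]
blue [ 0.481 -0.082  0.032]
red [ 0.466 -0.247  0.032]
green [ 0.474 -0.396  0.032]
tray [0.491 0.314 0.02 ]
```

View pics/topz.png

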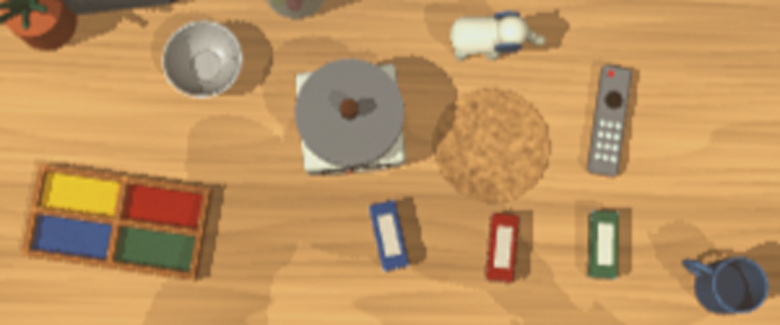

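```bash
python3 - <<'E'
from h import *
c=read_camera("wrist")
Rm=cv2.Rodrigues(np.array(c["rvec"]))[0]; o=-Rm.T@np.array(c["tvec"])
s=monitor.observe(); Rt=R.from_quat(np.roll(s["tool_rot"],-1))
print("cam in tool",Rt.inv().apply(o-s["position"]), "axes", (Rt.inv().as_matrix()@Rm.T).round(3).tolist())
shares([0.56,-0.16,0.36])
print(s["clock"])
E
```

```text
cam in tool [ 0.07950462 -0.00025092 -0.142974  ] axes [[0.0, -0.952, -0.305], [1.0, 0.0, 0.001], [-0.001, -0.305, 0.952]]
pos [ 0.131  -0.5598  0.2311] shift [ 0.636  -0.3645 -0.161 ]
x [ 0.974  0.228 -0.   ] y [ 0.228 -0.974 -0.   ] z [-0.  0. -1.]
0.25
```

Emit:
send_rows(commands=[[1,[0,0,-0.16],[0,0,0]],[1,[0,0,-0.16],[0,0,0]],[1,[0,0,-0.16],[0,0,0.07]],[1,[0.3,-0.2,-0.16],[0,0,0.147]],[1,[0.63,-0.36,-0.16],[0,0,0.147]],[1,[0.63,-0.36,-0.16],[0,0,0.147]],[1,[0.63,-0.36,-0.16],[0,0,0.147]],[1,[0.63,-0.36,-0.16],[0,0,0.147]],[1,[0.63,-0.36,-0.16],[0,0,0.147]],[1,[0.63,-0.36,-0.16],[0,0,0.147]],[1,[0.63,-0.36,-0.16],[0,0,0.147]],[1,[0.63,-0.36,-0.16],[0,0,0.147]]])

```text
clock: 1.25
position: [0.406, -0.3021, 0.3585]
tool_rot: [0.0, 1.0, -0.001, 0.0]
contact_force: [0.7, -1.4, 0.2]
finger_gap: 0.0855
```

Emit:
send_rows(commands=[[1,[0.167,-0.177,0],[0,0,0]],[1,[0.167,-0.177,0],[0,0,0]],[1,[0.167,-0.177,0],[0,0,0]],[1,[0.167,-0.177,0],[0,0,0]],[1,[0.167,-0.177,0],[0,0,0]],[1,[0.167,-0.177,0],[0,0,0]],[1,[0.167,-0.177,0],[0,0,0]],[1,[0.167,-0.177,0],[0,0,0]]])

```text
clock: 1.92
position: [0.5382, -0.163, 0.3583]
tool_rot: [0.0, 1.0, -0.001, -0.0]
contact_force: [-0.6, -0.5, 0.0]
finger_gap: 0.0856
```

```bash
python3 - <<'E'
from h import *
c=read_camera("wrist");save(c,"w1.png",None,1.25)
s=monitor.observe(); print(np.round(s["position"],4), np.round(s["tool_rot"],4))
E
```

```text
[ 0.538  -0.1633  0.3584] [ 2.0e-04  1.0e+00 -1.2e-03 -1.0e-04]
```

View pics/w1.png

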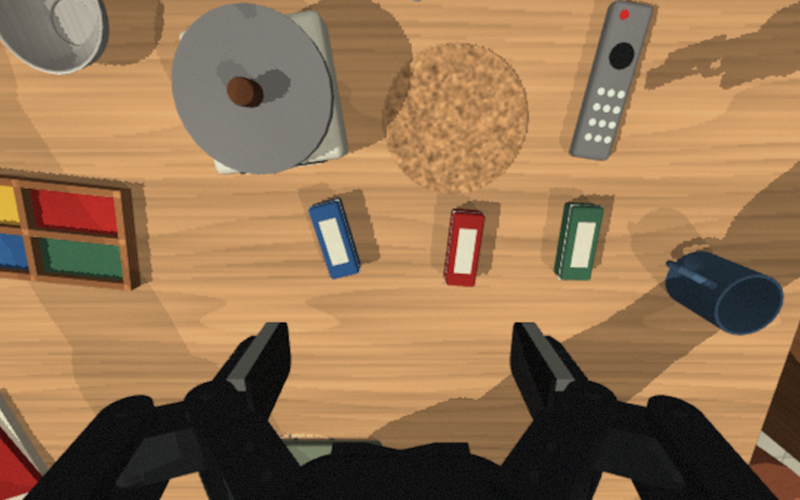

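```bash
cat >> h.py <<'E'
from scipy.optimize import minimize, least_squares
HUE={"red":[(0,8),(172,180)],"yellow":[(22,32)],"green":[(60,90)],"blue":[(105,122)]}
def cmask(im,col,smin=110):
    hsv=cv2.cvtColor(im,cv2.COLOR_RGB2HSV); m=np.zeros(im.shape[:2],np.uint8)
    for a,b in HUE[col]: m|=cv2.inRange(hsv,(a,smin,25),(b,255,255))
    return m
def box(c,x,y,yaw,z0=0.,h=.032):
    P=np.array([[sx*.05,sy*.02,0] for sx in(-1,1) for sy in(-1,1)]); P=R.from_euler('z',yaw).apply(P)+[x,y,0]
    P=np.vstack([P+[0,0,z0],P+[0,0,z0+h]]); return cv2.convexHull(proj(c,P).astype(np.float32))
def tin(c,col,guess,z0=0.,yaw0=0.,rad=60):
    uv=proj(c,[guess[0],guess[1],z0+.032])[0]
    m=cmask(c["color"],col); far=np.zeros_like(m); cv2.circle(far,tuple(int(v) for v in uv),rad,255,-1); m&=far
    n,l,st,ce=cv2.connectedComponentsWithStats(m)
    m=np.isin(l,[i for i in range(1,n) if st[i,4]>25]).astype(np.uint8)
    pts=np.argwhere(m)[:,::-1].astype(np.float32)
    if len(pts)<30: return None
    hull=cv2.convexHull(pts+0.0); S=8
    def fill(h):
        a=np.zeros((rad*2*3,rad*2*3),np.uint8); cv2.fillPoly(a,[np.round((h.reshape(-1,1,2)-(uv-rad))*3*16).astype(np.int32)],1,shift=4);return a
    A=fill(hull)
    def f(p):
        B=fill(box(c,p[0],p[1],p[2],z0)); return -(A&B).sum()/max(1,(A|B).sum())
    best=None
    for y in ([yaw0-.4,yaw0,yaw0+.4]):
        r=minimize(f,[guess[0],guess[1],y],method="Nelder-Mead",options=dict(initial_simplex=[[guess[0],guess[1],y],[guess[0]+.01,guess[1],y],[guess[0],guess[1]+.01,y],[guess[0],guess[1],y+.2]],xatol=1e-4,fatol=1e-4))
        if best is None or r.fun<best.fun: best=r
    return best.x.round(4),round(-best.fun,3)
E
python3 - <<'E'
from h import *
c=read_camera("wrist")
for col,g in [("red",(.466,-.247)),("green",(.474,-.396)),("blue",(.481,-.082))]: print(col,tin(c,col,g))
t=read_camera("top")
for col,g in [("red",(.466,-.247)),("green",(.474,-.396)),("blue",(.481,-.082))]: print("top",col,tin(t,col,g,rad=25))
for n,uv,z in [("knobtop",(238/1.25,89/1.25),.1225),("lid",(252/1.25,88/1.25),.0925),("mat",(457/1.25,118/1.25),.004)]: print(n,ray(c,uv,z).round(4))
save(c,"w1lid.png",(130,0,350,150),3.6)
for p in [(25/1.25,0)]:pass
E
```

```text
red (array([ 0.5504, -0.2041, -1.5155]), np.float64(-0.0))
green None
blue (array([ 0.5508, -0.1077, -1.7858]), np.float64(-0.0))
top red None
top green None
top blue (array([ 0.4977, -0.0953, -0.6   ]), np.float64(-0.0))
knobtop [ 0.6527 -0.0149  0.1225]
lid [ 0.6564 -0.0172  0.0925]
mat [ 0.6302 -0.2338  0.004 ]h.py:42: RuntimeWarning: overflow encountered in scalar negative
  B=fill(box(c,p[0],p[1],p[2],z0)); return -(A&B).sum()/max(1,(A|B).sum())
```

View pics/w1lid.png

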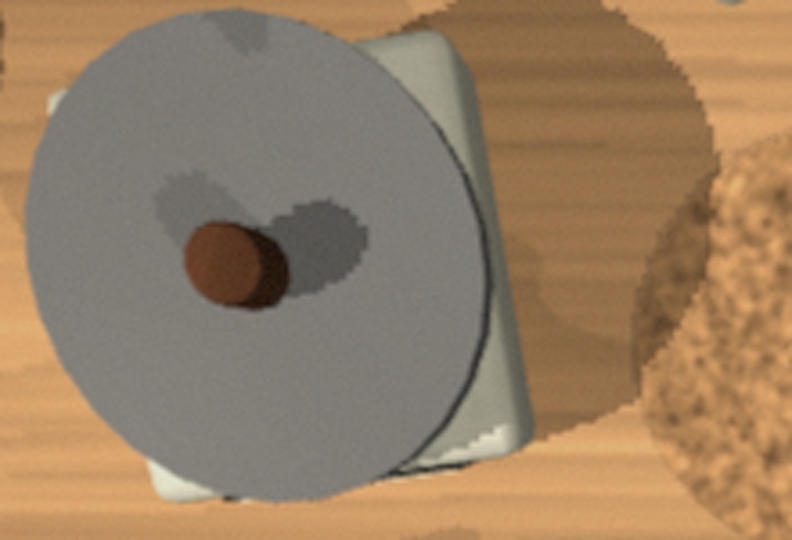

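```bash
sed -i 's/return -(A&B).sum()\/max(1,(A|B).sum())/return -float((A\&B).sum())\/max(1.,float((A|B).sum()))/' h.py
python3 - <<'E'
from h import *
c=read_camera("wrist")
hsv=cv2.cvtColor(c["color"],cv2.COLOR_RGB2HSV)
for n,uv in [("blue",(322,170)),("blue",(330,213)),("red",(465,218)),("red",(462,278)),("green",(583,208)),("green",(562,255)),("tray",(75,210)),("tray",(80,255))]:
    u,v=int(uv[0]/1.25),int(uv[1]/1.25); print(n,hsv[v-1:v+2,u-1:u+2].reshape(-1,3).mean(0).round())
for col,g in [("red",(.466,-.247)),("green",(.474,-.396)),("blue",(.481,-.082))]: print(col,tin(c,col,g))
print("knob",ray(c,(193,73.3),.1225).round(4))
# lid disc: flood on grey
m=cv2.inRange(hsv,(0,0,80),(180,30,150)); m=cv2.morphologyEx(m,cv2.MORPH_OPEN,np.ones((3,3)))
cv2.imwrite("pics/m.png",m)
E
```

```text
blue [ 15. 128. 216.]
blue [106. 163. 129.]
red [  1. 203. 159.]
red [  1. 201. 158.]
green [ 69. 101.  79.]
green [ 55.  48. 105.]
tray [  1. 202. 167.]
tray [ 68. 102. 104.]
red (array([ 0.4675, -0.2459, -0.0687]), np.float64(0.914))
green None
blue (array([ 0.4769, -0.0774,  0.142 ]), np.float64(0.771))
knob [ 0.6506 -0.0176  0.1225]
```

View pics/m.png

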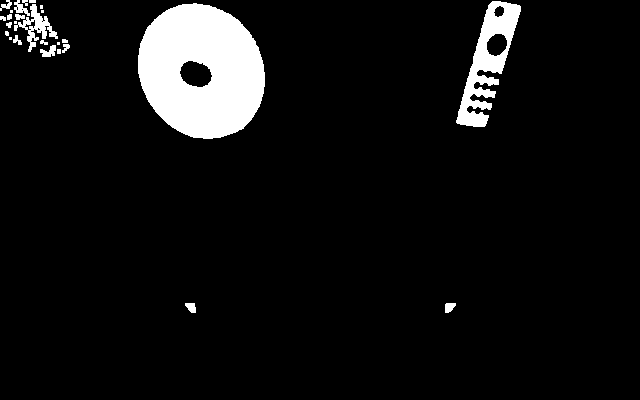

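```bash
sed -i 's/"green":\[(60,90)\],"blue":\[(105,122)\]/"green":[(60,92)],"blue":[(98,122)]/; s/smin=110/smin=70/' h.py
cat >> h.py <<'E'
def circ(c,uvs,z):
    P=np.array([ray(c,u,z) for u in uvs])
    r=least_squares(lambda p:np.hypot(P[:,0]-p[0],P[:,1]-p[1])-p[2],[*P[:,:2].mean(0),.08],loss="soft_l1",f_scale=.001)
    return r.x.round(4),round(float(np.sqrt((r.fun**2).mean())),4)
def greydisc(c,guess,z,lo=80,hi=150):
    hsv=cv2.cvtColor(c["color"],cv2.COLOR_RGB2HSV)
    m=cv2.inRange(hsv,(0,0,lo),(180,30,hi)); m=cv2.morphologyEx(m,cv2.MORPH_OPEN,np.ones((3,3)))
    n,l,st,ce=cv2.connectedComponentsWithStats(m); uv=proj(c,[*guess,z])[0]
    i=min([i for i in range(1,n) if st[i,4]>1500],key=lambda i:np.hypot(*(ce[i]-uv)))
    k=max(cv2.findContours((l==i).astype(np.uint8),cv2.RETR_EXTERNAL,cv2.CHAIN_APPROX_NONE)[0],key=len).reshape(-1,2)
    k=k[(k[:,1]>2)]; return circ(c,k,z)
E
python3 - <<'E'
from h import *
c=read_camera("wrist"); t=read_camera("top")
print(greydisc(c,(.65,-.02),.0925)); print(greydisc(t,(.65,-.02),.0925))
for col,g in [("red",(.466,-.247)),("green",(.474,-.396)),("blue",(.481,-.082)),("yellow",(.5,-.1))]: print(col,tin(c,col,g),tin(t,col,g,rad=22))
E
```

```text
(array([ 0.6514, -0.0164,  0.0775]), 0.0005)Traceback (most recent call last):
  File "<stdin>", line 3, in <module>
  File "h.py", line 56, in greydisc
    i=min([i for i in range(1,n) if st[i,4]>1500],key=lambda i:np.hypot(*(ce[i]-uv)))
ValueError: min() iterable argument is empty
```

Emit:
send_rows(commands=[[1,[0.141,-0.183,0],[0,0,0]],[1,[0.141,-0.183,0.1],[0,0,0]],[1,[0.141,-0.183,0.17],[0,0,0]],[1,[0.141,-0.183,0.17],[0,0,0]],[1,[0.141,-0.183,0.17],[0,0,0]],[1,[0.141,-0.183,0.17],[0,0,0]],[1,[0.141,-0.183,0.17],[0,0,0]],[1,[0.141,-0.183,0.17],[0,0,0]],[1,[0.141,-0.183,0.17],[0,0,0]]])

```text
clock: 2.97
position: [0.6516, -0.017, 0.223]
tool_rot: [0.0, 1.0, -0.001, 0.0]
contact_force: [0.2, 0.0, 0.7]
finger_gap: 0.0854
```

```bash
python3 - <<'E'
from h import *
c=read_camera("wrist");save(c,"w2.png",None,1.25)
print(greydisc(c,(.65,-.02),.0925)); 
shares([.651,-.017,.097])
E
```

```text
(array([ 0.6517, -0.0157,  0.0775]), 0.0004)
pos [ 0.6516 -0.0173  0.2235] shift [-0.001  -0.0004  0.1581]
x [ 1.    -0.002  0.001] y [-0.002 -1.     0.   ] z [ 0.001 -0.    -1.   ]
```

View pics/w2.png

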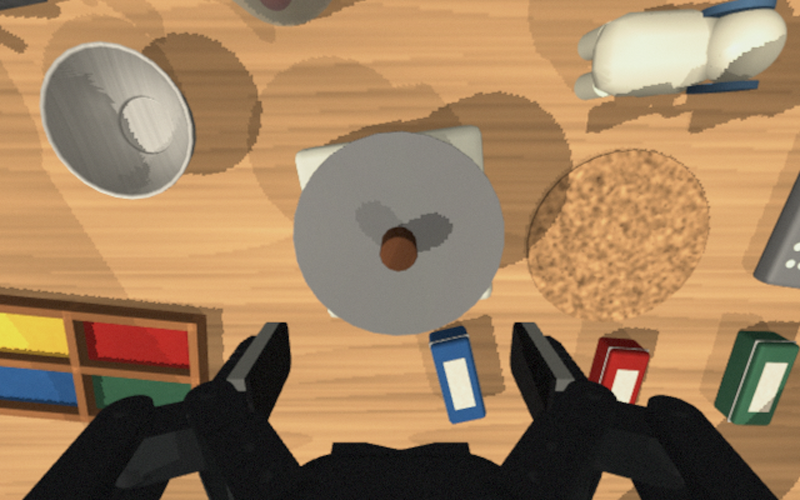

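Emit:
send_rows(commands=[[1,[0,-0.001,0.05],[0,0,0]],[1,[0,-0.001,0.1],[0,0,0]],[1,[0,-0.001,0.14],[0,0,0]],[1,[0,-0.001,0.158],[0,0,0]],[1,[0,-0.001,0.158],[0,0,0]],[-1,[0,-0.001,0.158],[0,0,0]],[-1,[0,-0.001,0.158],[0,0,0]],[-1,[0,-0.001,0.158],[0,0,0]],[-1,[0,-0.001,0.158],[0,0,0]],[-1,[0,-0.001,0.158],[0,0,0]],[-1,[0,-0.001,0.158],[0,0,0]],[-1,[0,-0.001,0.158],[0,0,0]]], force=30)

```text
clock: 4.02
position: [0.6517, -0.0153, 0.0963]
tool_rot: [-0.0, 1.0, -0.001, 0.0]
contact_force: [0.9, -0.2, 0.4]
finger_gap: 0.0251
```

```bash
python3 - <<'E'
from h import *
s=monitor.observe(); print(np.round(s["position"],4),np.round(s["contact_force"],2),s["finger_gap"])
c=read_camera("wrist");save(c,"w3.png")
E
```

```text
[ 0.6517 -0.0153  0.0963] [ 0.93 -0.17  0.43] 0.025063821525155267
```

View pics/w3.png

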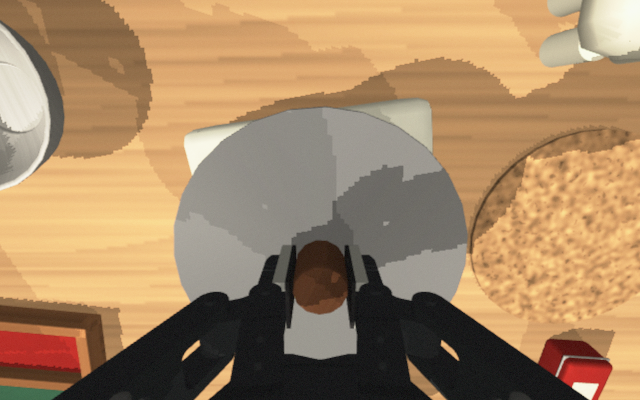

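Emit:
send_rows(commands=[[-1,[0,0,-0.03],[0,0,0]],[-1,[0,0,-0.06],[0,0,0]],[-1,[0,0,-0.1],[0,0,0]],[-1,[0,0,-0.1],[0,0,0]],[-1,[0,0,-0.1],[0,0,0]]])

```text
clock: 4.48
position: [0.652, -0.0153, 0.1772]
tool_rot: [-0.0, 1.0, -0.001, 0.001]
contact_force: [-0.4, -0.4, -2.0]
finger_gap: 0.0248
```

```bash
python3 - <<'E'
from h import *
s=monitor.observe(); print(np.round(s["position"],4),np.round(s["contact_force"],2),s["finger_gap"])
c=read_camera("wrist");save(c,"w4.png",None,1.25)
t=read_camera("top");save(t,"t4.png",(260,140,420,260),5)
E
```

```text
[ 0.652  -0.0153  0.1772] [-0.45 -0.42 -2.05] 0.024790893861902818
```

View pics/w4.png

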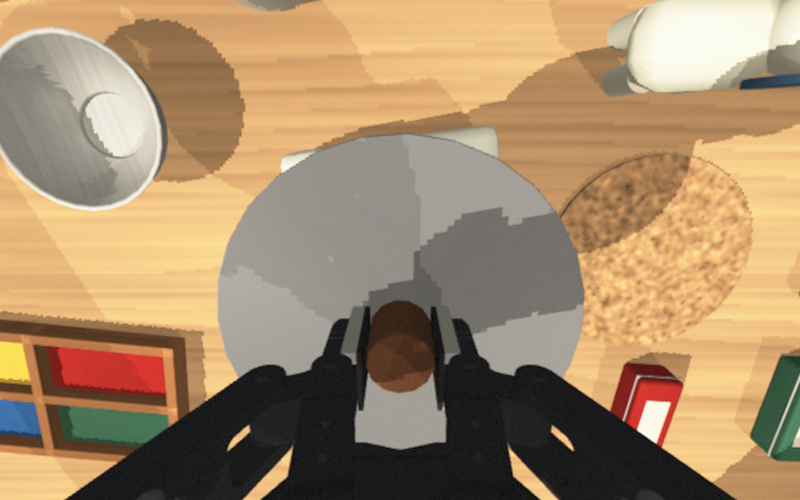

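View pics/t4.png

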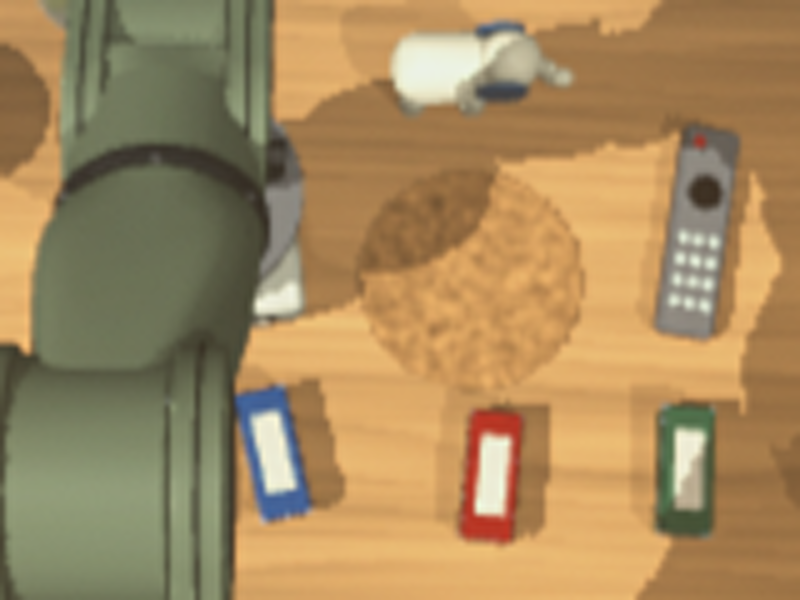

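Emit:
send_rows(commands=[[-1,[-0.007,0.06,0],[0,0,0]],[-1,[-0.015,0.12,0],[0,0,0]],[-1,[-0.02,0.17,0],[0,0,0]],[-1,[-0.025,0.22,0],[0,0,0]],[-1,[-0.029,0.26,0],[0,0,0]],[-1,[-0.029,0.276,0.03],[0,0,0]],[-1,[-0.029,0.276,0.07],[0,0,0]],[-1,[-0.029,0.276,0.11],[0,0,0]],[-1,[-0.029,0.276,0.15],[0,0,0]],[-1,[-0.029,0.276,0.17],[0,0,0]],[-1,[-0.029,0.276,0.18],[0,0,0]],[-1,[-0.029,0.276,0.187],[0,0,0]]])

```text
clock: 5.58
position: [0.6275, -0.2356, 0.0253]
tool_rot: [-0.001, 1.0, -0.001, -0.001]
contact_force: [-7.2, 6.6, 25.0]
finger_gap: 0.0249
```

Emit:
send_rows(commands=[[-1,[0,0,0],[0,0,0]],[-1,[0,0,0],[0,0,0]],[-1,[0,0,0],[0,0,0]]])

```text
clock: 5.83
position: [0.6283, -0.2361, 0.0268]
tool_rot: [0.0, 1.0, -0.001, 0.0]
contact_force: [0.9, 0.2, -0.8]
finger_gap: 0.0253
```

```bash
python3 - <<'E'
from h import *
s=monitor.observe(); print(np.round(s["position"],4),np.round(s["contact_force"],2),s["finger_gap"])
c=read_camera("side");save(c,"s5.png",(260,150,460,300),4)
E
```

```text
[ 0.6283 -0.2361  0.0268] [ 0.92  0.23 -0.76] 0.02528207465820575
```

View pics/s5.png

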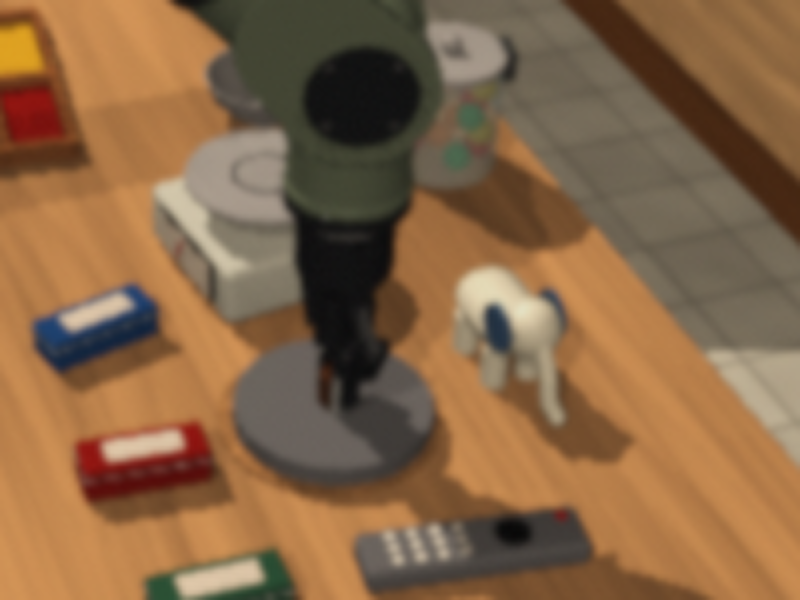

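The lid is flat on the mat at about (330,410) in the crop, and the pan is clear. I'll let go and rise.

Emit:
send_rows(commands=[[0.2,[0,0,0],[0,0,0]],[0.4,[0,0,0],[0,0,0]],[0.4,[0,0,0],[0,0,0]],[0.4,[0,0,0],[0,0,0]],[0.4,[0,0,-0.03],[0,0,0]],[1,[0,0,-0.08],[0,0,0]],[1,[0,0,-0.13],[0,0,0]],[1,[0,0,-0.18],[0,0,0]],[1,[-0.05,0,-0.23],[0,0,0]],[1,[-0.1,-0.05,-0.28],[0,0,0]],[1,[-0.15,-0.09,-0.28],[0,0,0]],[1,[-0.15,-0.09,-0.28],[0,0,0]]])

```text
clock: 6.88
position: [0.509, -0.1652, 0.2505]
tool_rot: [0.0, 1.0, -0.001, 0.001]
contact_force: [2.1, 0.5, -0.6]
finger_gap: 0.0857
```

Emit:
send_rows(commands=[[1,[0,0,0],[0,0,0]],[1,[0,0,0],[0,0,0]],[1,[0,0,0],[0,0,0]]])

```text
clock: 7.13
position: [0.5111, -0.1662, 0.2497]
tool_rot: [0.0, 1.0, -0.001, 0.0]
contact_force: [0.6, -0.1, 0.1]
finger_gap: 0.0856
```

```bash
python3 - <<'E'
from h import *
s=monitor.observe(); print(np.round(s["position"],4),np.round(s["contact_force"],2),s["finger_gap"])
c=read_camera("wrist");save(c,"w6.png",None,1.25)
for col,g in [("red",(.466,-.247)),("green",(.474,-.396)),("blue",(.481,-.082))]: print(col,tin(c,col,g))
E
```

```text
[ 0.5111 -0.1662  0.2497] [ 0.57 -0.1   0.11] 0.08559204963651533
red (array([ 0.467 , -0.246 , -0.0643]), np.float64(0.913))
green (array([ 0.4742, -0.3966,  0.013 ]), np.float64(0.858))
blue (array([ 0.4794, -0.0778,  0.2245]), np.float64(0.881))
```

View pics/w6.png

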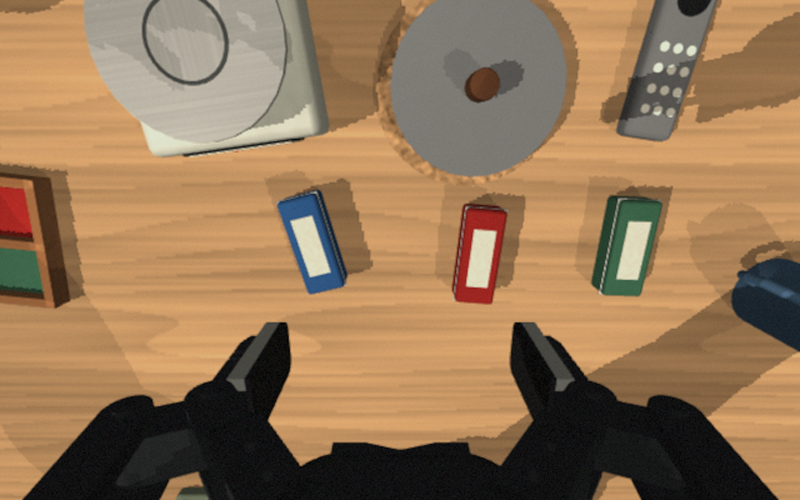

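```bash
python3 - <<'E'
from h import *
c=read_camera("wrist")
print(ray(c,(148.4,31.5),.092).round(4))
save(c,"ring.png",(60,0,270,130),3.8)
E
```

```text
[ 0.6507 -0.016   0.092 ]
```

Emit:
send_rows(commands=[[1,[-0.03,0.05,0.04],[0,0,0.041]],[1,[-0.055,0.1,0.08],[0,0,0.041]],[1,[-0.055,0.1,0.13],[0,0,0.041]],[1,[-0.055,0.1,0.18],[0,0,0.041]],[1,[-0.055,0.1,0.22],[0,0,0.041]],[1,[-0.055,0.1,0.25],[0,0,0.041]],[1,[-0.055,0.1,0.25],[0,0,0.041]],[1,[-0.055,0.1,0.25],[0,0,0.041]]])

```text
clock: 7.9
position: [0.4661, -0.2459, 0.0487]
tool_rot: [-0.0, 0.999, -0.033, -0.001]
contact_force: [0.1, -0.1, 0.6]
finger_gap: 0.0857
```

View pics/ring.png

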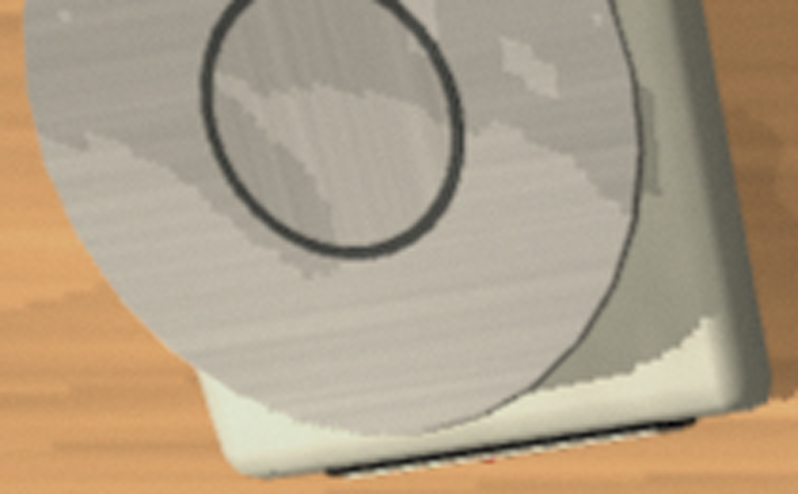

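```bash
python3 - <<'E'
from h import *
shares([.467,-.246,.012])
c=read_camera("wrist");save(c,"w7.png",None,1.25)
print(tin(c,"red",(.466,-.247),rad=150))
E
```

```text
pos [ 0.4661 -0.2459  0.0487] shift [0.0012 0.0001 0.0459]
x [ 0.998 -0.066 -0.002] y [-0.066 -0.998 -0.001] z [-0.002  0.001 -1.   ]
(array([ 0.4665, -0.2458, -0.0919]), np.float64(0.948))
```

View pics/w7.png

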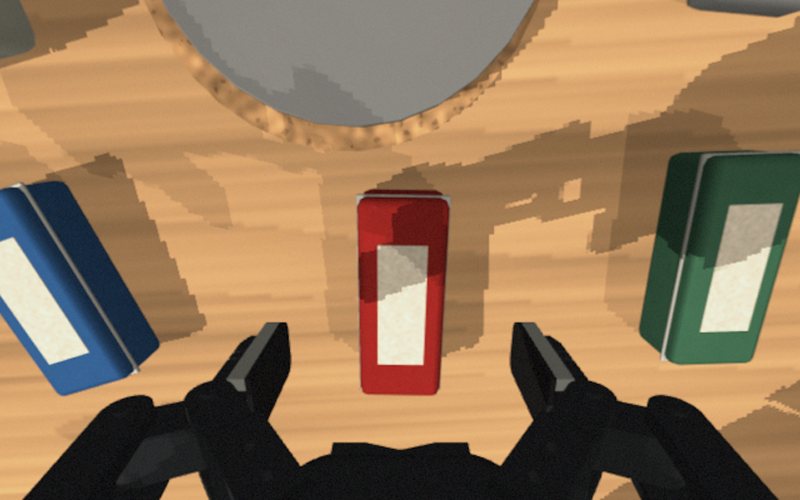

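Emit:
send_rows(commands=[[1,[0.001,0,0.02],[0,0,0.013]],[1,[0.001,0,0.04],[0,0,0.013]],[1,[0.001,0,0.046],[0,0,0.013]],[0,[0.001,0,0.046],[0,0,0.013]],[-1,[0.001,0,0.046],[0,0,0.013]],[-1,[0.001,0,0.046],[0,0,0.013]],[-1,[0.001,0,0.046],[0,0,0.013]],[-1,[0.001,0,0.046],[0,0,0.013]],[-1,[0.001,0,0.046],[0,0,0.013]],[-1,[0.001,0,0.046],[0,0,0.013]]], force=50)

```text
clock: 8.78
position: [0.4678, -0.246, 0.0139]
tool_rot: [0.0, 0.999, -0.043, 0.001]
contact_force: [-1.3, 1.1, 15.3]
finger_gap: 0.0387
```

```bash
python3 - <<'E'
from h import *
s=monitor.observe();print(np.round(s["position"],4),np.round(s["contact_force"],2),s["finger_gap"])
c=read_camera("wrist");save(c,"w8.png",None,1.25)
E
```

```text
[ 0.4678 -0.246   0.0139] [-1.27  1.15 15.32] 0.038657930844091824
```

View pics/w8.png

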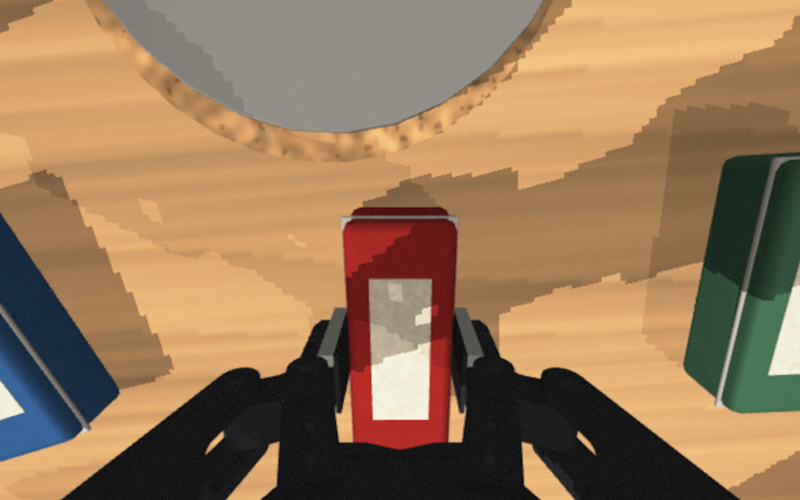

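Emit:
send_rows(commands=[[-1,[0,0,-0.04],[0,0,0]],[-1,[0,0,-0.08],[0,0,0]],[-1,[0,0,-0.13],[0,0,0]],[-1,[0,0,-0.17],[0,0,0]],[-1,[0,0,-0.2],[0,0,0]],[-1,[0,0,-0.2],[0,0,0]],[-1,[0,0,-0.2],[0,0,0]],[-1,[0,0,-0.2],[0,0,0]],[-1,[0,0,-0.2],[0,0,0]],[-1,[0,0,-0.2],[0,0,0]]])

```text
clock: 9.67
position: [0.4669, -0.2456, 0.1717]
tool_rot: [-0.0, 0.999, -0.043, -0.001]
contact_force: [0.4, -0.9, -2.3]
finger_gap: 0.0387
```

```bash
cat >> h.py <<'E'
def weigh(n=10):
    f=[]
    for _ in range(n): read_camera("side"); f.append(monitor.observe()["contact_force"])
    return np.mean(f,0).round(2),np.std(f,0).round(2)
E
python3 - <<'E'
from h import *
print(weigh()); s=monitor.observe(); print(s["clock"],s["finger_gap"])
Rt=shares([.651,-.016,.20])
c=read_camera("wrist");save(c,"w9.png",None,1.25)
E
```

```text
(array([ 0.25, -0.02, -2.64]), array([0.52, 0.34, 0.35]))
10.1667 0.038721181185281714
pos [ 0.4672 -0.2458  0.1725] shift [ 0.2042 -0.3059 -0.0343]
x [ 0.996 -0.086 -0.   ] y [-0.086 -0.996 -0.   ] z [-0.  0. -1.]
```

View pics/w9.png

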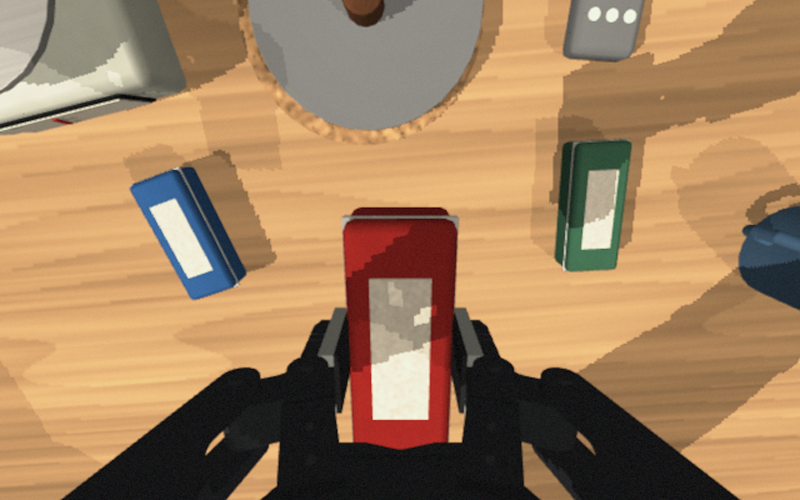

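Emit:
send_rows(commands=[[-1,[0.02,-0.03,-0.02],[0,0,0]],[-1,[0.05,-0.075,-0.03],[0,0,0]],[-1,[0.08,-0.12,-0.03],[0,0,0]],[-1,[0.11,-0.165,-0.03],[0,0,0]],[-1,[0.14,-0.21,-0.03],[0,0,0]],[-1,[0.17,-0.255,-0.03],[0,0,0]],[-1,[0.19,-0.285,0],[0,0,0]],[-1,[0.2,-0.3,0.03],[0,0,0]],[-1,[0.204,-0.306,0.05],[0,0,0]],[-1,[0.204,-0.306,0.06],[0,0,0]],[-1,[0.204,-0.306,0.06],[0,0,0]],[-1,[0.204,-0.306,0.06],[0,0,0]]])

```text
clock: 11.22
position: [0.6507, -0.0175, 0.1254]
tool_rot: [0.0, 0.999, -0.044, 0.0]
contact_force: [0.6, -0.5, -1.9]
finger_gap: 0.039
```

```bash
python3 - <<'E'
from h import *
shares([.652,-.016,.097])
c=read_camera("wrist");save(c,"w10.png",None,1.25)
c=read_camera("side");save(c,"s10.png",(260,130,420,250),5)
E
```

```text
pos [ 0.6507 -0.0175  0.1254] shift [ 0.0015 -0.0021  0.0356]
x [ 0.996 -0.087  0.   ] y [-0.087 -0.996  0.001] z [ 0.    -0.001 -1.   ]
```

View pics/w10.png

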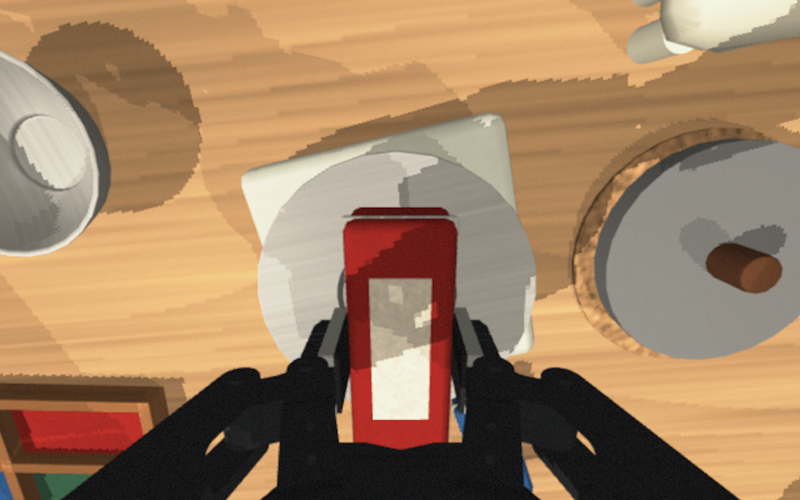

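View pics/s10.png

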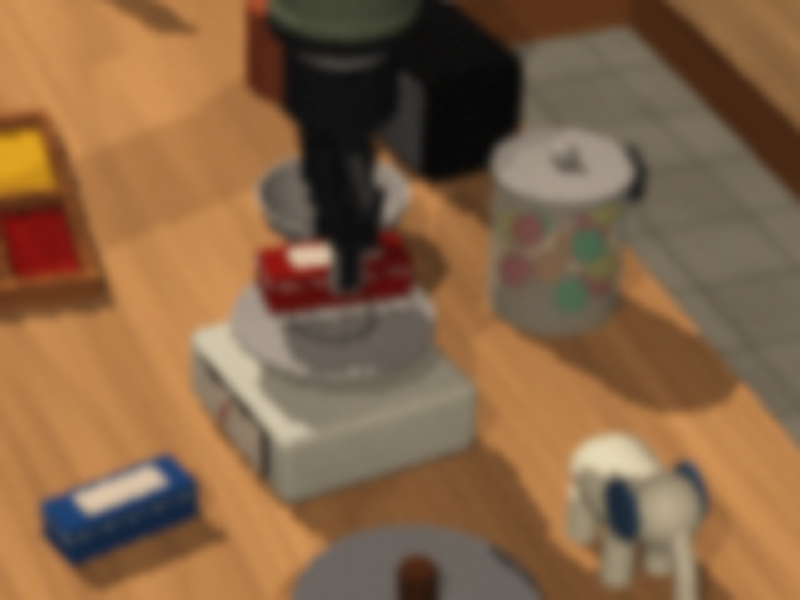

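Emit:
send_rows(commands=[[-1,[0.001,-0.002,0.01],[0,0,0]],[-1,[0.001,-0.002,0.018],[0,0,0]],[-1,[0.001,-0.002,0.023],[0,0,0]],[-1,[0.001,-0.002,0.027],[0,0,0]],[-1,[0.001,-0.002,0.03],[0,0,0]],[-1,[0.001,-0.002,0.033],[0,0,0]],[-1,[0.001,-0.002,0.035],[0,0,0]],[-1,[0.001,-0.002,0.036],[0,0,0]],[-1,[0.001,-0.002,0.036],[0,0,0]],[-1,[0.001,-0.002,0.036],[0,0,0]]])

```text
clock: 12.15
position: [0.6518, -0.0145, 0.096]
tool_rot: [0.0, 0.999, -0.043, 0.0]
contact_force: [-1.3, -0.1, 0.5]
finger_gap: 0.0388
```

```bash
python3 - <<'E'
from h import *
print(monitor.observe()["position"].round(4) if hasattr(monitor.observe()["position"],'round') else monitor.observe()["position"], weigh(8))
E
```

```text
[ 0.6518 -0.0145  0.096 ] (array([-1.81, -0.52,  0.57]), array([0.36, 0.66, 0.41]))
```

Emit:
send_rows(commands=[[-0.05,[0,0,-0.002],[0,0,0]],[0.1,[0,0,-0.002],[0,0,0]],[0.3,[0,0,-0.002],[0,0,0]],[0.4,[0,0,-0.002],[0,0,0]],[0.4,[0,0,-0.002],[0,0,0]],[0.4,[0,0,-0.002],[0,0,0]],[0.4,[0,0,-0.002],[0,0,0]],[0.4,[0,0,-0.002],[0,0,0]],[0.4,[0,0,-0.002],[0,0,0]],[0.4,[0,0,-0.002],[0,0,0]],[0.4,[0,0,-0.002],[0,0,0]],[0.4,[0,0,-0.002],[0,0,0]]])

```text
clock: 13.55
position: [0.6518, -0.0144, 0.0974]
tool_rot: [-0.0, 0.999, -0.043, -0.0]
contact_force: [0.0, 0.4, 0.6]
finger_gap: 0.0594
```

```bash
python3 - <<'E'
from h import *
c=read_camera("side");save(c,"s11.png",(260,130,420,250),5)
print(monitor.observe()["finger_gap"]); c=read_camera("wrist");save(c,"w11.png",None,1.25)
E
```

```text
0.059949410828660024
```

View pics/w11.png

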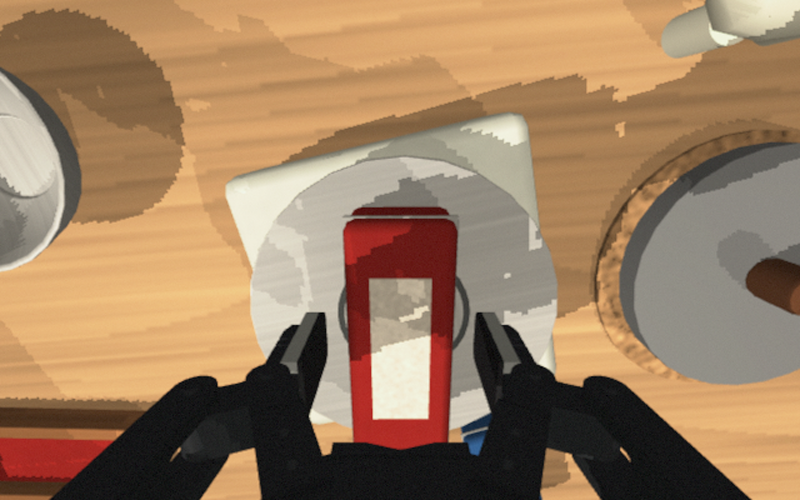

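View pics/s11.png

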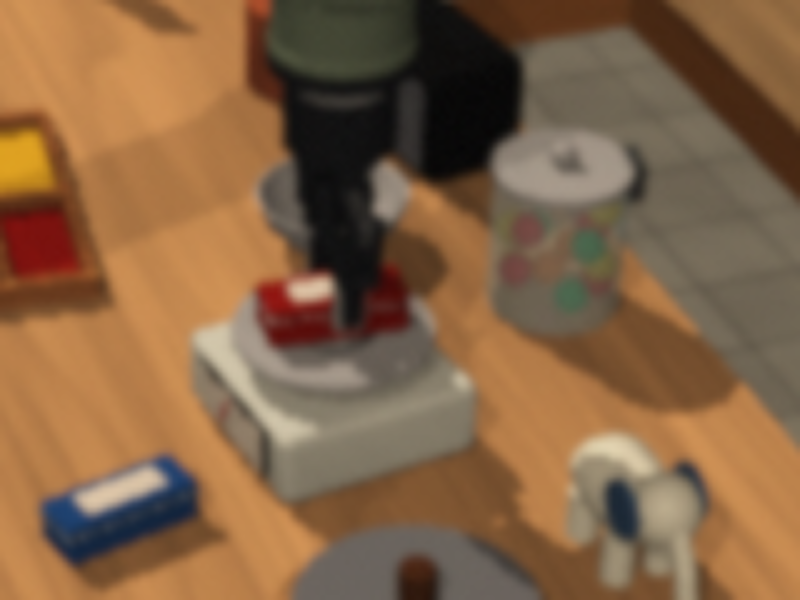

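Emit:
send_rows(commands=[[0.4,[0,0,0],[0,0,0]],[0.4,[0,0,0],[0,0,0]],[0.4,[0,0,0],[0,0,0]],[0.4,[0,0,0],[0,0,0]],[0.4,[0,0,0],[0,0,0]],[0.4,[0,0,-0.003],[0,0,0]],[0.1,[0,0,-0.003],[0,0,0]],[-1,[0,0,-0.003],[0,0,0]],[-1,[0,0,-0.003],[0,0,0]],[-1,[0,0,-0.003],[0,0,0]],[-1,[0,0,-0.003],[0,0,0]],[-1,[0,0,-0.003],[0,0,0]]])

```text
clock: 14.65
position: [0.6519, -0.0144, 0.0998]
tool_rot: [-0.0, 0.999, -0.043, 0.0]
contact_force: [1.5, -0.0, 0.3]
finger_gap: 0.0388
```

Emit:
send_rows(commands=[[-1,[0,0,-0.01],[0,0,0]],[-1,[0,0,-0.03],[0,0,0]],[-1,[0,0,-0.07],[0,0,0]],[-1,[0,0,-0.11],[0,0,0]],[-1,[0,0,-0.15],[0,0,0]],[-1,[-0.05,-0.06,-0.15],[0,0,0]],[-1,[-0.08,-0.1,-0.15],[0,0,0]],[-1,[-0.1,-0.13,-0.15],[0,0,0]],[-1,[-0.1,-0.13,-0.15],[0,0,0]],[-1,[-0.1,-0.13,-0.15],[0,0,0]]])

```text
clock: 15.48
position: [0.5796, 0.0993, 0.2206]
tool_rot: [-0.001, 0.999, -0.041, -0.0]
contact_force: [0.4, -0.1, -2.0]
finger_gap: 0.0387
```

```bash
python3 - <<'E'
from h import *
shares([.5,.3,.2]); print(weigh(4))
c=read_camera("wrist");save(c,"w12.png",None,1.25)
c=read_camera("top");save(c,"t12.png",(165,190,265,260),7)
E
```

```text
pos [0.5796 0.0993 0.2206] shift [-0.1197 -0.2419  0.0262]
x [ 0.997 -0.082 -0.001] y [-0.082 -0.997 -0.001] z [-0.001  0.001 -1.   ]
(array([ 0.25, -0.66, -2.45]), array([0.17, 0.3 , 0.48]))
```

View pics/w12.png

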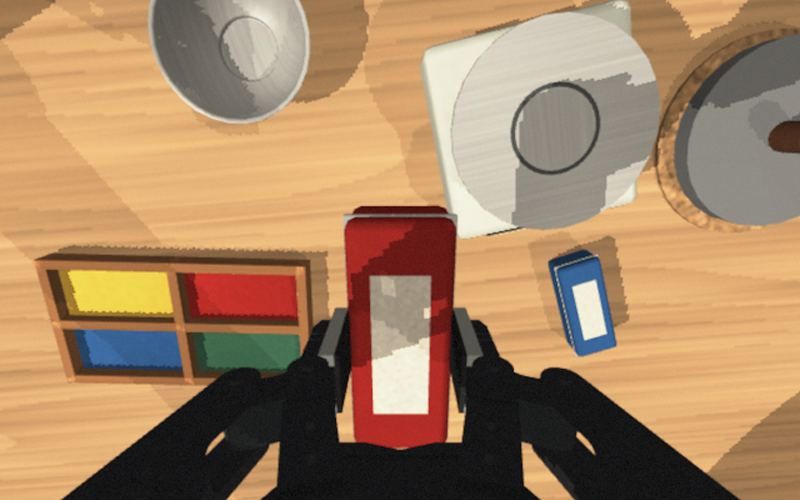

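View pics/t12.png

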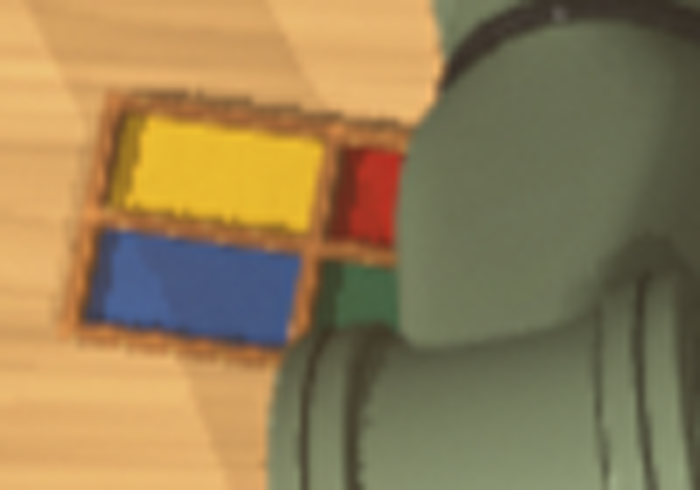

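```bash
python3 - <<'E'
import cv2
a=cv2.imread("pics/top0.png")[195:255,165:260]; cv2.imwrite("pics/tt.png",cv2.resize(a,None,fx=8,fy=8,interpolation=cv2.INTER_CUBIC))
a=cv2.imread("pics/w12.png")[230:400,20:350]; cv2.imwrite("pics/tw.png",cv2.resize(a,None,fx=2.4,fy=2.4,interpolation=cv2.INTER_CUBIC))
E
```

```text
(no output)
```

View pics/tt.png

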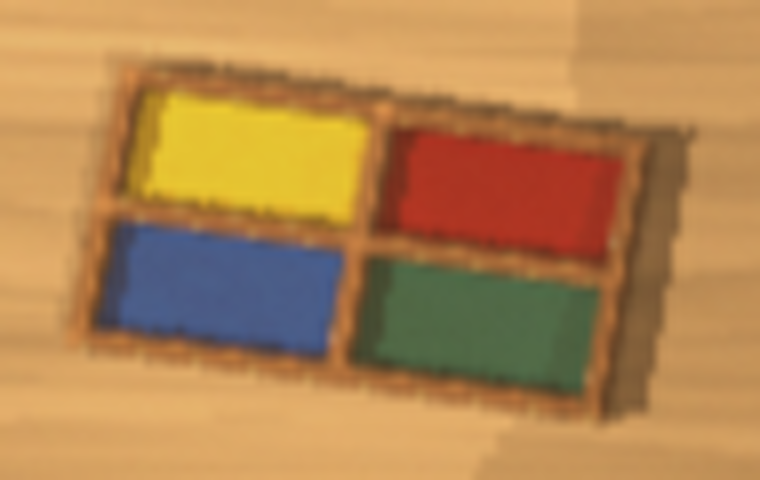

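View pics/tw.png

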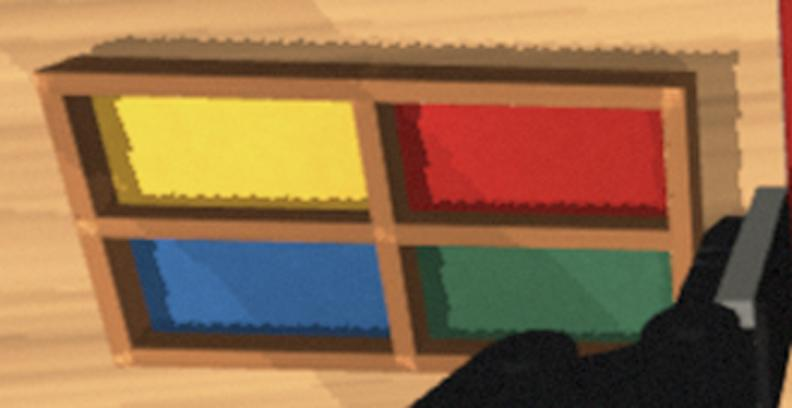

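```bash
cat > tray.py <<'E'
from h import *
def fit(c,pts):
    M=np.array([p[0] for p in pts]); W=np.array([ray(c,p[1],.02)[:2] for p in pts])
    f=lambda q:((M@np.array([[np.cos(q[2]),np.sin(q[2])],[-np.sin(q[2]),np.cos(q[2])]])+q[:2])-W).ravel()
    r=least_squares(f,[.49,.31,0.]); print(r.x.round(4),(r.fun.reshape(-1,2)*1000).round(1).tolist()); return r.x
E
python3 - <<'E'
from tray import *
g=lambda u,v:((u/2.4+20)/1.25,(v/2.4+230)/1.25)
c=read_camera("wrist")
q1=fit(c,[((.069,.129),g(36,73)),((.069,-.129),g(684,90)),((-.069,.129),g(120,362)),((0,0),g(387,235)),((0,.124),g(87,228)),((.064,0),g(367,87)),((-.064,0),g(405,358))])
h=lambda u,v:(u/8+165,v/8+195)
t=read_camera("top")
q2=fit(t,[((.069,.129),h(122,66)),((.069,-.129),h(645,143)),((-.069,.129),h(78,338)),((-.069,-.129),h(600,412)),((0,0),h(362,240)),((0,.124),h(107,205)),((.064,0),h(383,110)),((-.064,0),h(340,370))])
for q in (q1,q2):
  for n,p in [("red",(.032,-.062)),("green",(-.032,-.062)),("blue",(-.032,.062))]:
    print(n,(q[:2]+R.from_euler('z',q[2]).apply([*p,0])[:2]).round(4))
E
```

```text
[ 0.4904  0.3242 -0.1159] [[1.7, 0.4], [1.3, -1.8], [-1.4, 2.3], [0.9, -0.3], [1.0, -1.3], [-1.0, 1.6], [-2.4, -0.9]]
[ 0.4908  0.3207 -0.1092] [[1.8, -0.5], [4.2, -2.9], [-3.6, 4.6], [-3.2, -1.9], [0.4, 0.2], [0.4, 0.5], [0.8, -1.2], [-0.8, 1.1]]
red [0.515  0.2589]
green [0.4514 0.2663]
blue [0.4658 0.3895]
red [0.5159 0.2556]
green [0.4522 0.2625]
blue [0.4658 0.3858]
```

```bash
python3 - <<'E'
from h import *
s=monitor.observe();print(np.round(s["q"],3)); shares([.50,.25,.2])
E
```

```text
[-0.251  0.744  0.069  1.449 -0.057  0.951 -1.824]
pos [0.5812 0.0954 0.2197] shift [-0.1179 -0.1837  0.0247]
x [ 0.996 -0.087 -0.   ] y [-0.087 -0.996  0.   ] z [-0. -0. -1.]
```

Emit:
send_rows(commands=[[-1,[-0.01,-0.02,0],[0,0,-0.06]],[-1,[-0.02,-0.04,0],[0,0,-0.13]],[-1,[-0.03,-0.06,0],[0,0,-0.2]],[-1,[-0.04,-0.08,0],[0,0,-0.27]],[-1,[-0.05,-0.1,0],[0,0,-0.34]],[-1,[-0.06,-0.12,0],[0,0,-0.41]],[-1,[-0.07,-0.14,0],[0,0,-0.48]],[-1,[-0.08,-0.16,0],[0,0,-0.56]],[-1,[-0.09,-0.18,0],[0,0,-0.63]],[-1,[-0.1,-0.194,0],[0,0,-0.7]],[-1,[-0.1,-0.194,0],[0,0,-0.77]],[-1,[-0.1,-0.194,0],[0,0,-0.84]]])

```text
clock: 16.88
position: [0.5144, 0.258, 0.2198]
tool_rot: [-0.0, 0.814, 0.581, 0.0]
contact_force: [1.4, -0.1, -3.0]
finger_gap: 0.0386
```

Emit:
send_rows(commands=[[-1,[0,0,0],[0,0,-0.07]],[-1,[0,0,0],[0,0,-0.144]],[-1,[0,0,0],[0,0,-0.144]],[-1,[0,0,0],[0,0,-0.144]],[-1,[0,0,0],[0,0,-0.144]]])

```text
clock: 17.3
position: [0.5148, 0.2573, 0.2198]
tool_rot: [-0.0, 0.747, 0.665, -0.0]
contact_force: [0.5, -0.4, -2.1]
finger_gap: 0.0384
```

```bash
python3 - <<'E'
from h import *
shares([.515,.257,.06]);print(np.round(monitor.observe()["q"],2))
c=read_camera("wrist");save(c,"w13.png",None,1.25)
E
```

```text
pos [0.5148 0.2573 0.2198] shift [-0.0004  0.0004  0.1997]
x [0.115 0.993 0.   ] y [ 0.993 -0.115 -0.   ] z [-0.  0. -1.]
[-0.34  0.74 -0.36  1.49  0.29  0.97 -0.9 ]
```

View pics/w13.png

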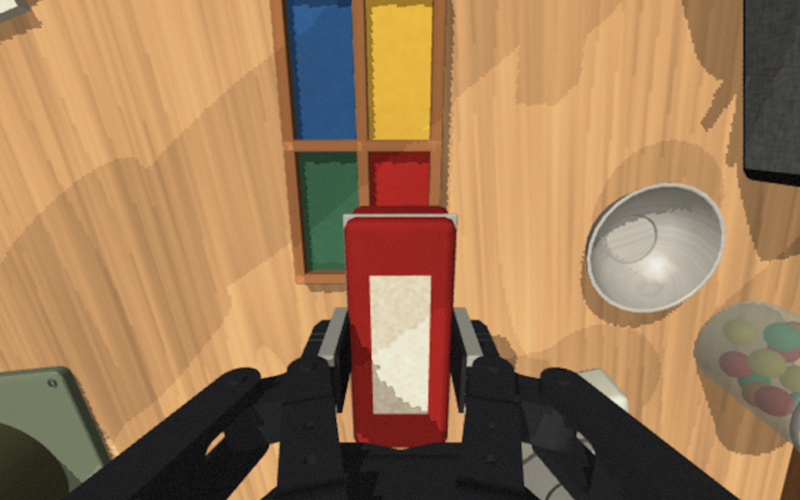

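```bash
python3 - <<'E'
import cv2
a=cv2.imread("pics/w13.png")[0:300,260:470]; cv2.imwrite("pics/tw.png",cv2.resize(a,None,fx=2,fy=2,interpolation=cv2.INTER_CUBIC))
E
```

```text
(no output)
```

View pics/tw.png

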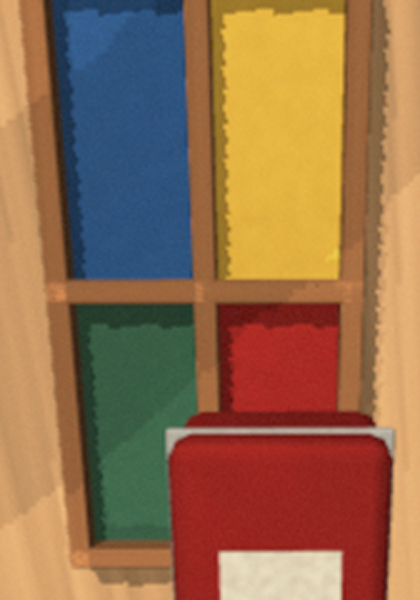

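```bash
python3 - <<'E'
from tray import *
g=lambda u,v:((u/2+260)/1.25,(v/2)/1.25)
c=read_camera("wrist")
q1=fit(c,[((0,0),g(205,292)),((-.064,0),g(61,292)),((.064,0),g(350,292)),((-.064,-.124),g(83,556))])
for n,p in [("red",(.032,-.062)),("green",(-.032,-.062)),("blue",(-.032,.062))]:
    print(n,(q1[:2]+R.from_euler('z',q1[2]).apply([*p,0])[:2]).round(4))
# tin pose in hand
print(tin(c,"red",(.515,.257),z0=.2198-.017,yaw0=1.455,rad=140))
Rm=cv2.Rodrigues(np.array(c["rvec"]))[0]; print(-Rm.T@np.array(c["tvec"]))
E
```

```text
[ 0.4916  0.3254 -0.1114] [[0.4, 0.3], [-1.2, 0.3], [1.6, 0.3], [-0.8, -0.9]]
red [0.5165 0.2603]
green [0.4529 0.2674]
blue [0.4667 0.3906]
(array([0.5163, 0.2604, 1.4687]), np.float64(0.898))
[0.52478904 0.33576139 0.36287868]
```

Emit:
send_rows(commands=[[-1,[0.0036,0.0015,0.04],[0,0,0]],[-1,[0.0036,0.0015,0.08],[0,0,0]],[-1,[0.0036,0.0015,0.12],[0,0,0]],[-1,[0.0036,0.0015,0.16],[0,0,0]],[-1,[0.0036,0.0015,0.19],[0,0,0]],[-1,[0.0036,0.0015,0.2],[0,0,0]],[-1,[0.0036,0.0015,0.2],[0,0,0]],[-1,[0.0036,0.0015,0.2],[0,0,0]]])

```text
clock: 18.07
position: [0.5165, 0.2606, 0.0608]
tool_rot: [0.0, 0.746, 0.667, 0.0]
contact_force: [0.4, -0.3, -2.7]
finger_gap: 0.0385
```

```bash
python3 - <<'E'
from h import *
shares([.5163,.260,.025])
c=read_camera("wrist");save(c,"w14.png",None,1.25)
c=read_camera("side");save(c,"s14.png",(200,120,320,220),6)
E
```

```text
pos [0.5165 0.2606 0.0608] shift [-0.0008 -0.0002  0.0448]
x [0.112 0.994 0.001] y [ 0.994 -0.112  0.001] z [ 0.001  0.    -1.   ]
```

View pics/w14.png

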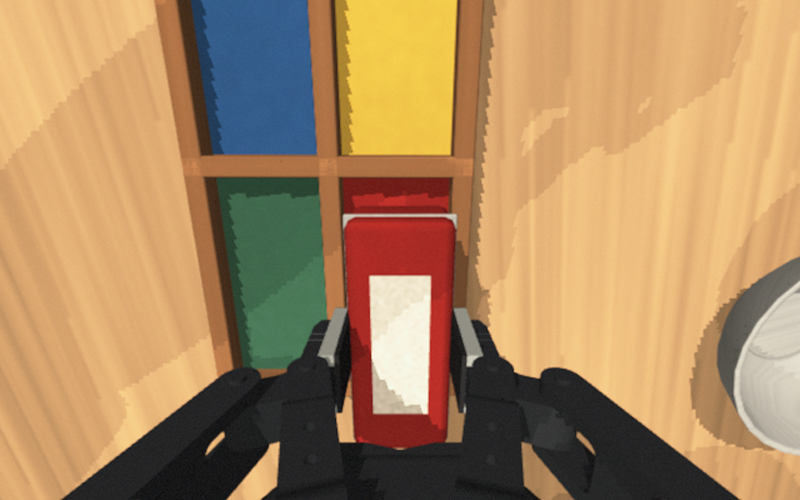

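View pics/s14.png

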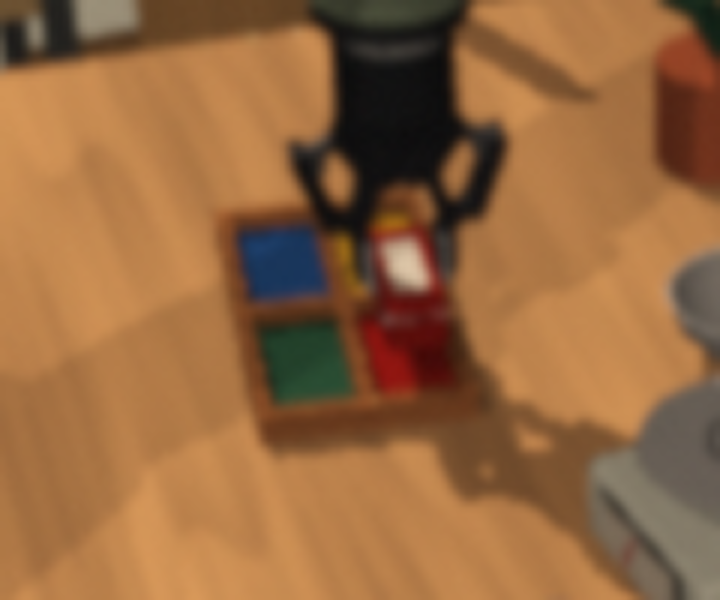

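```bash
python3 - <<'E'
from tray import *
g=lambda u,v:(u/1.25,v/1.25)
c=read_camera("wrist")
q1=fit(c,[((0,0),g(329,166)),((-.064,0),g(192,166)),((.064,0),g(464,167))])
print((q1[:2]+R.from_euler('z',q1[2]).apply([.032,-.062,0])[:2]).round(4))
# far edge of tin (seam at z0+.0?) 
for z in (.0608-.0165+.032,.0608-.0165+.028): print(ray(c,g(400,217),z).round(4))
E
```

```text
[ 0.4914  0.3259 -0.1152] [[-0.3, -0.1], [0.6, 0.0], [-0.3, 0.1]]
[0.516  0.2606]
[0.5236 0.3103 0.0763]
[0.5235 0.3094 0.0723]
```

Emit:
send_rows(commands=[[-1,[0,0,0.012],[0,0,0]],[-1,[0,0,0.022],[0,0,0]],[-1,[0,0,0.03],[0,0,0]],[-1,[0,0,0.036],[0,0,0]],[-1,[0,0,0.04],[0,0,0]],[-1,[0,0,0.043],[0,0,0]],[-1,[0,0,0.045],[0,0,0]],[-1,[0,0,0.045],[0,0,0]],[-1,[0,0,0.045],[0,0,0]]])

```text
clock: 18.97
position: [0.516, 0.2603, 0.025]
tool_rot: [0.0, 0.745, 0.667, 0.0]
contact_force: [-8.0, -4.3, 24.9]
finger_gap: 0.0387
```

```bash
python3 - <<'E'
from h import *
print(weigh(4),np.round(monitor.observe()["position"],4))
c=read_camera("wrist");save(c,"w15.png",None,1.25)
E
```

```text
(array([-8.05, -4.19, 24.73]), array([0.28, 0.28, 0.37])) [0.516  0.2603 0.025 ]
```

View pics/w15.png

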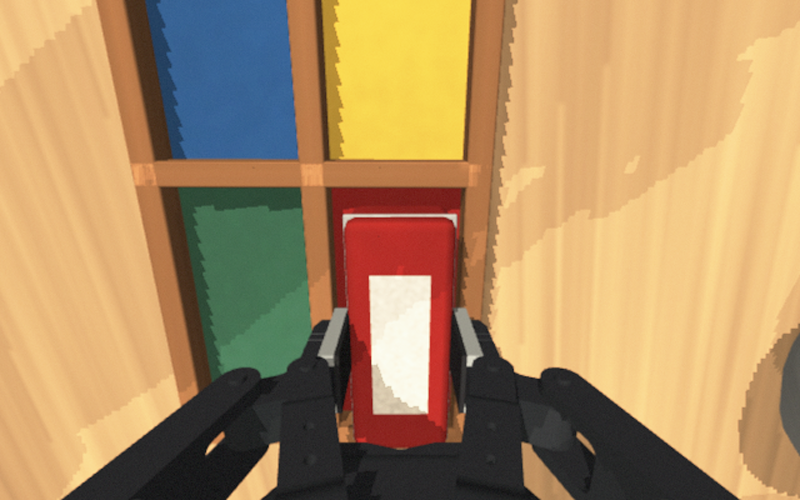

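Emit:
send_rows(commands=[[-1,[0,0,-0.002],[0,0,0]],[-1,[0,0,-0.002],[0,0,0]],[-0.05,[0,0,-0.002],[0,0,0]],[0.1,[0,0,-0.002],[0,0,0]],[0.25,[0,0,-0.002],[0,0,0]],[0.25,[0,0,-0.002],[0,0,0]],[0.25,[0,0,-0.002],[0,0,0]],[0.25,[0,0,-0.01],[0,0,0]],[0.25,[0,0,-0.03],[0,0,0]],[0.25,[0,0,-0.06],[0,0,0]],[0.25,[0,0,-0.1],[0,0,0]],[0.25,[0,0,-0.1],[0,0,0]]])

```text
clock: 20.22
position: [0.5178, 0.2613, 0.1091]
tool_rot: [0.001, 0.745, 0.667, 0.003]
contact_force: [1.1, 0.6, 1.0]
finger_gap: 0.0535
```

```bash
python3 - <<'E'
from h import *
s=monitor.observe();print(np.round(s["position"],4),np.round(s["contact_force"],2),s["finger_gap"])
c=read_camera("wrist");save(c,"w16.png",None,1.25)
print(tin(c,"red",(.516,.26),z0=.008,yaw0=1.455,rad=140))
E
```

```text
[0.5178 0.2613 0.1091] [1.12 0.56 1.02] 0.05345240261278303
(array([0.517 , 0.2656, 1.4564]), np.float64(0.818))
```

View pics/w16.png

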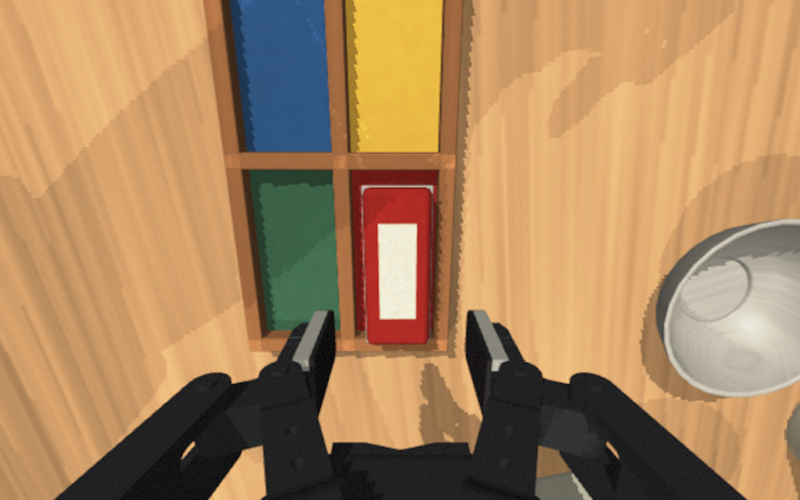

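Emit:
send_rows(commands=[[0.25,[0,0,-0.05],[0,0,0]],[0.6,[-0.03,0,-0.09],[0,0,0.05]],[1,[-0.07,0,-0.12],[0,0,0.12]],[1,[-0.12,0,-0.14],[0,0,0.19]],[1,[-0.17,0.004,-0.14],[0,0,0.26]],[1,[-0.22,0.004,-0.14],[0,0,0.33]],[1,[-0.27,0.006,-0.14],[0,0,0.4]],[1,[-0.32,0.006,-0.14],[0,0,0.48]],[1,[-0.37,0.008,-0.14],[0,0,0.55]],[1,[-0.42,0.008,-0.14],[0,0,0.62]],[1,[-0.47,0.01,-0.14],[0,0,0.69]],[1,[-0.52,0.01,-0.14],[0,0,0.76]]])

```text
clock: 21.27
position: [0.4775, -0.1559, 0.2157]
tool_rot: [-0.0, 0.992, 0.13, -0.0]
contact_force: [1.6, 0.3, -0.3]
finger_gap: 0.0854
```

```bash
python3 - <<'E'
from h import *
s=monitor.observe()
Rt=shares([.46,-.37,.23]); print("yaw",np.arctan2(*Rt.as_matrix()[[1,0],0]))
E
```

```text
pos [ 0.4775 -0.1559  0.2157] shift [-0.09    0.2529 -0.0179]
x [ 0.966  0.258 -0.   ] y [ 0.258 -0.966 -0.   ] z [-0.  0. -1.]
yaw 0.26067372516037285
```

Emit:
send_rows(commands=[[1,[-0.02,0.05,-0.02],[0,0,0.07]],[1,[-0.04,0.1,-0.02],[0,0,0.13]],[1,[-0.06,0.15,-0.02],[0,0,0.158]],[1,[-0.08,0.2,-0.02],[0,0,0.158]],[1,[-0.09,0.24,-0.02],[0,0,0.158]],[1,[-0.09,0.253,-0.02],[0,0,0.158]],[1,[-0.09,0.253,-0.02],[0,0,0.158]],[1,[-0.09,0.253,-0.02],[0,0,0.158]]])

```text
clock: 21.93
position: [0.4614, -0.3682, 0.2312]
tool_rot: [-0.0, 1.0, 0.009, -0.0]
contact_force: [0.3, 0.2, 0.0]
finger_gap: 0.0856
```

```bash
python3 - <<'E'
from h import *
c=read_camera("wrist");save(c,"w17.png",None,1.25)
print(tin(c,"green",(.474,-.396),rad=80)); shares([.474,-.396,.05])
E
```

```text
(array([ 0.474 , -0.3964, -0.0005]), np.float64(0.895))
pos [ 0.4617 -0.3675  0.2314] shift [0.0148 0.0361 0.2268]
x [ 1.     0.018 -0.   ] y [ 0.018 -1.    -0.001] z [-0.     0.001 -1.   ]
```

View pics/w17.png

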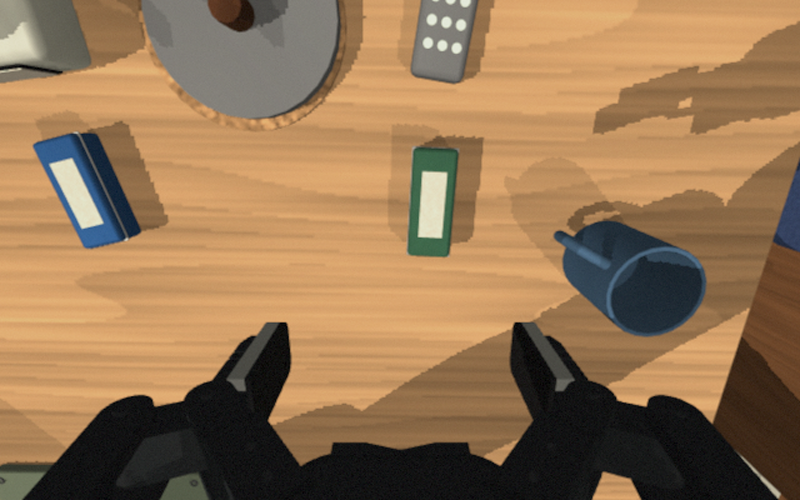

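Emit:
send_rows(commands=[[1,[0.008,0.02,0.05],[0,0,0.01]],[1,[0.015,0.036,0.1],[0,0,0.01]],[1,[0.015,0.036,0.15],[0,0,0.01]],[1,[0.015,0.036,0.2],[0,0,0.01]],[1,[0.015,0.036,0.227],[0,0,0.01]],[1,[0.015,0.036,0.227],[0,0,0.01]],[1,[0.015,0.036,0.227],[0,0,0.01]]])

```text
clock: 22.57
position: [0.4745, -0.3959, 0.0505]
tool_rot: [-0.0, 1.0, 0.002, -0.0]
contact_force: [0.1, -0.3, 0.9]
finger_gap: 0.0851
```

```bash
python3 - <<'E'
from h import *
c=read_camera("wrist");save(c,"w18.png")
r=tin(c,"green",(.474,-.396),rad=150); print(r); Rt=shares([r[0][0],r[0][1],.0145]); print("yaw",np.arctan2(*Rt.as_matrix()[[1,0],0]))
E
```

```text
(array([ 0.4745, -0.3969, -0.015 ]), np.float64(0.923))
pos [ 0.475  -0.3966  0.0518] shift [-0.0007  0.0004  0.0466]
x [1.    0.003 0.001] y [ 0.003 -1.     0.001] z [ 0.001 -0.001 -1.   ]
yaw 0.002881023694249331
```

View pics/w18.png

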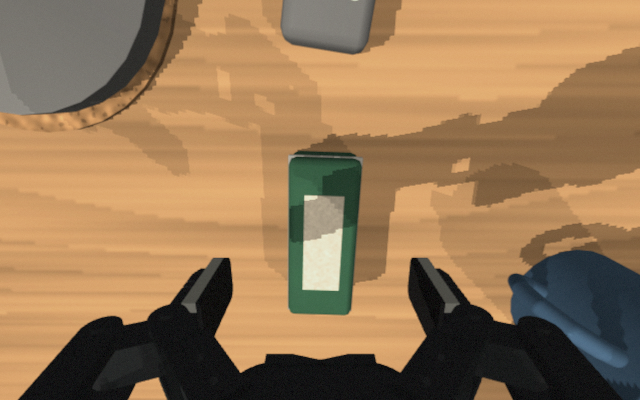

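Emit:
send_rows(commands=[[1,[-0.001,0,0.02],[0,0,0.01]],[1,[-0.001,0,0.038],[0,0,0.01]],[1,[-0.001,0,0.045],[0,0,0.01]],[0,[-0.001,0,0.045],[0,0,0.01]],[-1,[-0.001,0,0.045],[0,0,0.01]],[-1,[-0.001,0,0.045],[0,0,0.01]],[-1,[-0.001,0,0.045],[0,0,0.01]],[-1,[-0.001,0,0.045],[0,0,0.01]],[-1,[-0.001,0,0.045],[0,0,0.01]],[-1,[-0.001,0,0.045],[0,0,0.01]]])

```text
clock: 23.45
position: [0.4738, -0.3971, 0.0152]
tool_rot: [0.0, 1.0, -0.007, 0.0]
contact_force: [-0.9, 1.0, 8.7]
finger_gap: 0.0387
```

Emit:
send_rows(commands=[[-1,[0,0,-0.04],[0,0,0]],[-1,[0,0,-0.08],[0,0,0]],[-1,[0,0,-0.13],[0,0,0]],[-1,[0,0,-0.17],[0,0,0]],[-1,[0,0,-0.2],[0,0,0]],[-1,[0,0,-0.2],[0,0,0]],[-1,[0,0,-0.2],[0,0,0]],[-1,[0,0,-0.2],[0,0,0]]])

```text
clock: 24.12
position: [0.4731, -0.3965, 0.1734]
tool_rot: [-0.0, 1.0, -0.007, -0.0]
contact_force: [-0.9, -0.3, -3.6]
finger_gap: 0.039
```

```bash
python3 - <<'E'
from h import *
print(weigh()); s=monitor.observe(); print(s["clock"],s["finger_gap"])
Rt=shares([.652,-.016,.20])
c=read_camera("wrist");save(c,"w19.png")
E
```

```text
(array([-0.16, -0.09, -3.35]), array([0.45, 0.54, 0.5 ]))
24.6167 0.03880542855015856
pos [ 0.4734 -0.3968  0.174 ] shift [ 0.2167 -0.479  -0.0324]
x [ 1.    -0.014 -0.   ] y [-0.014 -1.    -0.   ] z [-0.  0. -1.]
```

View pics/w19.png

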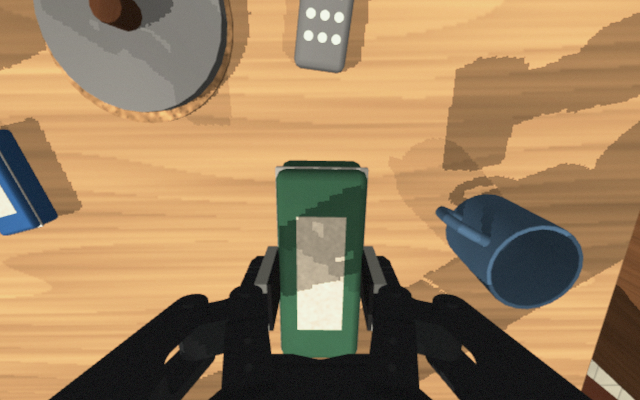

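Emit:
send_rows(commands=[[-1,[0.01,-0.02,-0.02],[0,0,0]],[-1,[0.03,-0.065,-0.02],[0,0,0]],[-1,[0.05,-0.11,-0.02],[0,0,0]],[-1,[0.07,-0.155,-0.02],[0,0,0]],[-1,[0.09,-0.2,-0.02],[0,0,0]],[-1,[0.11,-0.245,-0.02],[0,0,0]],[-1,[0.13,-0.29,-0.02],[0,0,0]],[-1,[0.15,-0.335,-0.02],[0,0,0]],[-1,[0.17,-0.38,-0.02],[0,0,0]],[-1,[0.19,-0.42,-0.02],[0,0,0]],[-1,[0.205,-0.455,-0.02],[0,0,0]],[-1,[0.217,-0.479,0],[0,0,0]]])

```text
clock: 25.67
position: [0.6541, -0.0123, 0.1763]
tool_rot: [-0.001, 1.0, -0.006, 0.002]
contact_force: [0.5, -0.3, -2.6]
finger_gap: 0.0388
```

Emit:
send_rows(commands=[[-1,[0,0,0.03],[0,0,0]],[-1,[0,0,0.05],[0,0,0]],[-1,[0,0,0.06],[0,0,0]],[-1,[0,0,0.06],[0,0,0]],[-1,[0,0,0.06],[0,0,0]]])

```text
clock: 26.08
position: [0.6525, -0.0163, 0.1268]
tool_rot: [-0.0, 1.0, -0.007, 0.0]
contact_force: [0.6, -0.1, -1.8]
finger_gap: 0.0386
```

```bash
python3 - <<'E'
from h import *
shares([.652,-.016,.0957])
c=read_camera("wrist");save(c,"w20.png")
E
```

```text
pos [ 0.6525 -0.0163  0.1268] shift [-0.0006 -0.0004  0.0389]
x [ 1.    -0.014  0.   ] y [-0.014 -1.    -0.   ] z [ 0.  0. -1.]
```

View pics/w20.png

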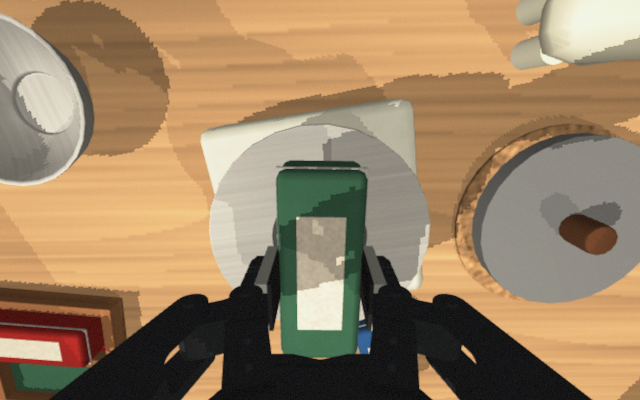

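Emit:
send_rows(commands=[[-1,[0,0,0.012],[0,0,0]],[-1,[0,0,0.02],[0,0,0]],[-1,[0,0,0.025],[0,0,0]],[-1,[0,0,0.029],[0,0,0]],[-1,[0,0,0.032],[0,0,0]],[-1,[0,0,0.035],[0,0,0]],[-1,[0,0,0.037],[0,0,0]],[-1,[0,0,0.039],[0,0,0]],[-1,[0,0,0.039],[0,0,0]],[-1,[0,0,0.039],[0,0,0]]])

```text
clock: 26.97
position: [0.6523, -0.0161, 0.0951]
tool_rot: [-0.0, 1.0, -0.007, -0.0]
contact_force: [-2.1, -0.3, 0.7]
finger_gap: 0.0388
```

```bash
python3 - <<'E'
from h import *
print(weigh(8),np.round(monitor.observe()["position"],4))
c=read_camera("side");save(c,"s20.png",(200,110,440,290),3.3)
E
```

```text
(array([-1.82, -0.41,  0.7 ]), array([0.47, 0.3 , 0.32])) [ 0.6523 -0.0161  0.0951]
```

View pics/s20.png

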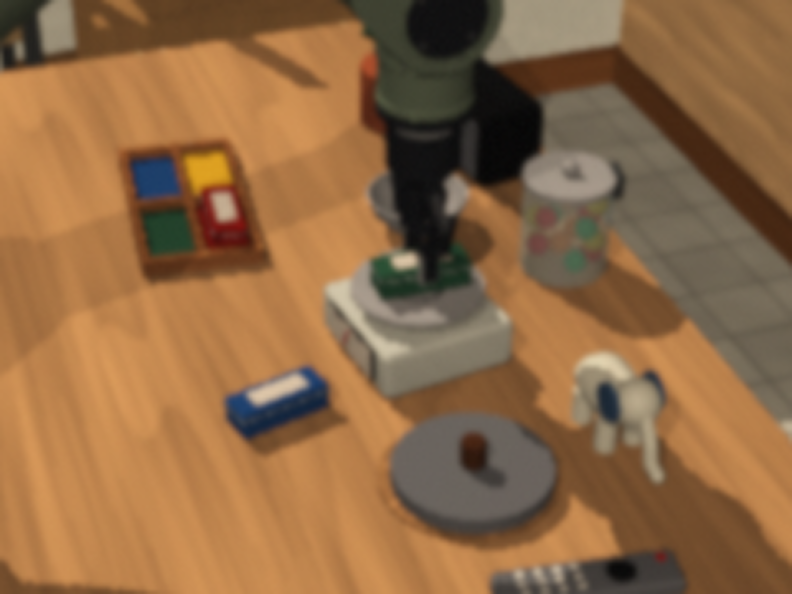

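Emit:
send_rows(commands=[[-0.05,[0,0,-0.002],[0,0,0]],[0.1,[0,0,-0.002],[0,0,0]],[0.3,[0,0,-0.002],[0,0,0]],[0.4,[0,0,-0.002],[0,0,0]],[0.4,[0,0,-0.002],[0,0,0]],[0.4,[0,0,-0.002],[0,0,0]],[0.4,[0,0,-0.002],[0,0,0]],[0.4,[0,0,-0.002],[0,0,0]],[0.4,[0,0,-0.002],[0,0,0]],[0.4,[0,0,-0.002],[0,0,0]],[0.4,[0,0,-0.002],[0,0,0]],[0.4,[0,0,-0.002],[0,0,0]]])

```text
clock: 28.42
position: [0.6523, -0.016, 0.0966]
tool_rot: [-0.0, 1.0, -0.007, -0.0]
contact_force: [0.4, -0.3, 0.1]
finger_gap: 0.0596
```

```bash
python3 - <<'E'
from h import *
print(monitor.observe()["finger_gap"]); c=read_camera("wrist");save(c,"w21.png")
E
```

```text
0.05963142825932744
```

View pics/w21.png

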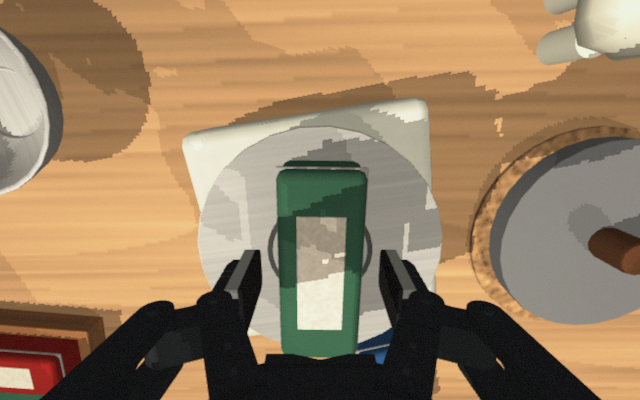

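Green is centred over the ring and free of the fingers. I'll wait half a second, regrip and lift.

Emit:
send_rows(commands=[[0.4,[0,0,0],[0,0,0]],[0.4,[0,0,0],[0,0,0]],[0.4,[0,0,0],[0,0,0]],[0.4,[0,0,0],[0,0,0]],[0.4,[0,0,0],[0,0,0]],[0.4,[0,0,-0.002],[0,0,0]],[0.1,[0,0,-0.002],[0,0,0]],[-1,[0,0,-0.002],[0,0,0]],[-1,[0,0,-0.002],[0,0,0]],[-1,[0,0,-0.002],[0,0,0]],[-1,[0,0,-0.002],[0,0,0]],[-1,[0,0,-0.002],[0,0,0]]])

```text
clock: 29.47
position: [0.6523, -0.016, 0.0982]
tool_rot: [-0.0, 1.0, -0.007, 0.0]
contact_force: [0.9, -0.5, 0.0]
finger_gap: 0.0387
```

Emit:
send_rows(commands=[[-1,[0,0,-0.01],[0,0,0]],[-1,[0,0,-0.03],[0,0,0]],[-1,[0,0,-0.07],[0,0,0]],[-1,[0,0,-0.11],[0,0,0]],[-1,[0,0,-0.15],[0,0,0]],[-1,[-0.03,-0.04,-0.15],[0,0,-0.05]],[-1,[-0.06,-0.09,-0.15],[0,0,-0.12]],[-1,[-0.09,-0.13,-0.15],[0,0,-0.19]],[-1,[-0.12,-0.17,-0.15],[0,0,-0.26]],[-1,[-0.15,-0.21,-0.15],[0,0,-0.33]],[-1,[-0.18,-0.25,-0.15],[0,0,-0.4]],[-1,[-0.21,-0.29,-0.15],[0,0,-0.47]]])

```text
clock: 30.47
position: [0.4859, 0.2195, 0.2188]
tool_rot: [0.0, 0.934, 0.357, 0.0]
contact_force: [0.8, 0.6, -3.6]
finger_gap: 0.0385
```

```bash
python3 - <<'E'
from h import *
Rt=shares([.4525,.267,.22]); print("yaw",np.arctan2(*Rt.as_matrix()[[1,0],0]),monitor.observe()["finger_gap"])
E
```

```text
pos [0.4859 0.2195 0.2188] shift [ 0.0086 -0.0721 -0.0015]
x [0.745 0.667 0.   ] y [ 0.667 -0.745  0.   ] z [ 0.  0. -1.]
yaw 0.7300716091325462 0.03854468012173487
```

Emit:
send_rows(commands=[[-1,[0.003,-0.02,0],[0,0,-0.07]],[-1,[0.006,-0.04,0],[0,0,-0.14]],[-1,[0.009,-0.06,0],[0,0,-0.21]],[-1,[0.009,-0.072,0],[0,0,-0.29]],[-1,[0.009,-0.072,0],[0,0,-0.36]],[-1,[0.009,-0.072,0],[0,0,-0.43]],[-1,[0.009,-0.072,0],[0,0,-0.463]],[-1,[0.009,-0.072,0],[0,0,-0.463]],[-1,[0.009,-0.072,0],[0,0,-0.463]],[-1,[0.009,-0.072,0.05],[0,0,-0.463]],[-1,[0.009,-0.072,0.1],[0,0,-0.463]],[-1,[0.009,-0.072,0.1],[0,0,-0.463]]])

```text
clock: 31.47
position: [0.4526, 0.2646, 0.133]
tool_rot: [-0.0, 0.749, 0.663, -0.004]
contact_force: [-1.2, -0.6, -4.2]
finger_gap: 0.0385
```

Emit:
send_rows(commands=[[-1,[0,0,0],[0,0,0]],[-1,[0,0,0],[0,0,0]],[-1,[0,0,0],[0,0,0]]])

```text
clock: 31.72
position: [0.4554, 0.2666, 0.1402]
tool_rot: [0.0, 0.748, 0.664, 0.001]
contact_force: [-0.1, 0.2, -1.9]
finger_gap: 0.0388
```

```bash
python3 - <<'E'
from h import *
Rt=shares([.4525,.267,.06]); print("yaw",np.arctan2(*Rt.as_matrix()[[1,0],0]))
c=read_camera("wrist");save(c,"w22.png",None,1.25)
E
```

```text
pos [0.4554 0.2666 0.1402] shift [-1.000e-04 -3.800e-03  1.002e-01]
x [0.119 0.993 0.002] y [ 0.993 -0.119  0.002] z [ 0.002  0.001 -1.   ]
yaw 1.4510625930945162
```

View pics/w22.png

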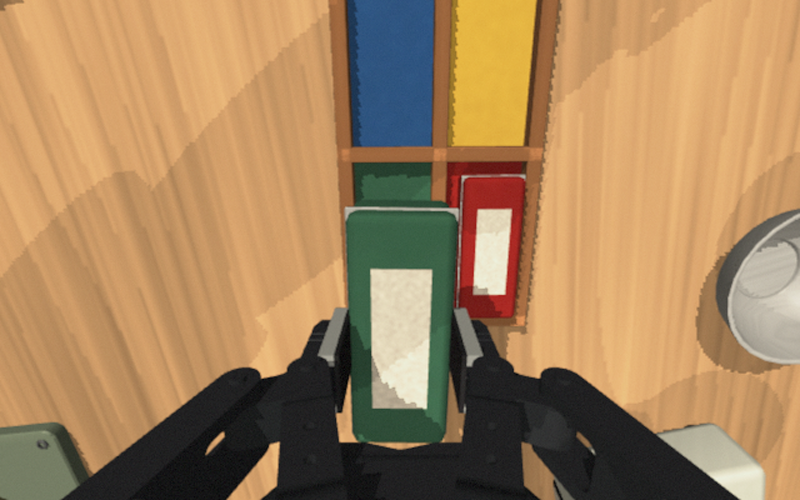

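```bash
python3 - <<'E'
from tray import *
g=lambda u,v:(u/1.25,v/1.25)
c=read_camera("wrist")
q=fit(c,[((0,0),g(440,155)),((-.064,0),g(345,154.5)),((.064,0),g(535,155))])
t=(q[:2]+R.from_euler('z',q[2]).apply([-.032,-.062,0])[:2]); print(t.round(4))
print(tin(c,"red",(.5165,.260),z0=.008,yaw0=1.455,rad=140))
print("tin far top edge centre",ray(c,g(402,208),.1402-.0165+.028).round(4))
shares([t[0],t[1],.06])
E
```

```text
[ 0.491   0.3251 -0.1221] [[0.0, 0.1], [-0.4, -0.0], [0.3, -0.1]]
[0.4516 0.2675]
(array([0.5167, 0.2665, 1.4773]), np.float64(0.903))
tin far top edge centre [0.4634 0.3185 0.1517]
pos [0.4552 0.2664 0.1398] shift [ 0.0006 -0.0048  0.0997]
x [0.119 0.993 0.001] y [ 0.993 -0.119  0.002] z [ 0.002  0.001 -1.   ]
```

Emit:
send_rows(commands=[[-1,[-0.001,-0.004,0.04],[0,0,-0.004]],[-1,[-0.001,-0.0045,0.08],[0,0,-0.004]],[-1,[-0.001,-0.0045,0.1],[0,0,-0.004]],[-1,[-0.001,-0.0045,0.1],[0,0,-0.004]],[-1,[-0.001,-0.0045,0.1],[0,0,-0.004]],[-1,[-0.001,-0.0045,0.1],[0,0,-0.004]]])

```text
clock: 32.32
position: [0.4517, 0.2662, 0.0598]
tool_rot: [0.0, 0.746, 0.666, 0.001]
contact_force: [0.2, -0.9, -3.1]
finger_gap: 0.0387
```

```bash
python3 - <<'E'
from h import *
Rt=shares([.452,.266,.025]); print("yaw",np.arctan2(*Rt.as_matrix()[[1,0],0]))
c=read_camera("wrist");save(c,"w23.png",None,1.25)
E
```

```text
pos [0.4517 0.2662 0.0598] shift [-0.0003  0.0004  0.0435]
x [0.113 0.994 0.001] y [ 0.994 -0.113  0.002] z [ 0.002  0.001 -1.   ]
yaw 1.4578552538633613
```

View pics/w23.png

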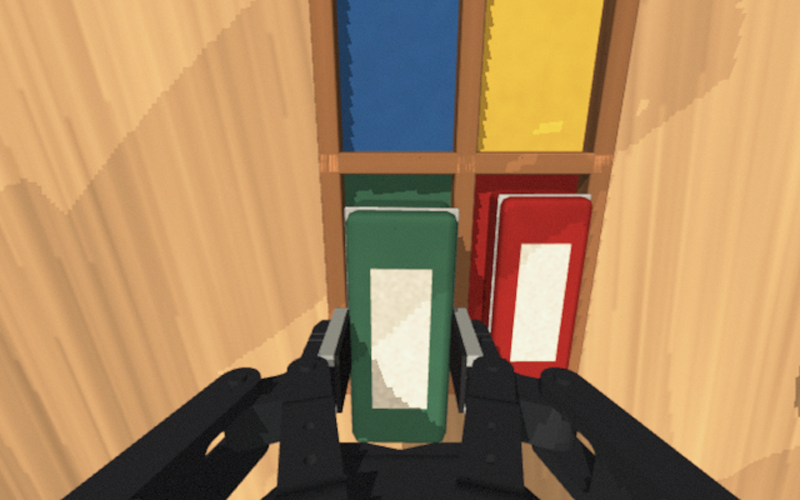

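Emit:
send_rows(commands=[[-1,[0,0,0.012],[0,0,0]],[-1,[0,0,0.022],[0,0,0]],[-1,[0,0,0.03],[0,0,0]],[-1,[0,0,0.036],[0,0,0]],[-1,[0,0,0.039],[0,0,0]],[-1,[0,0,0.041],[0,0,0]],[-1,[0,0,0.042],[0,0,0]],[-1,[0,0,0.042],[0,0,0]],[-1,[0,0,0.042],[0,0,0]]])

```text
clock: 33.12
position: [0.4508, 0.2657, 0.0255]
tool_rot: [0.0, 0.746, 0.666, -0.0]
contact_force: [-6.9, -2.3, 20.2]
finger_gap: 0.0385
```

```bash
python3 - <<'E'
from h import *
print(weigh(3),np.round(monitor.observe()["position"],4))
c=read_camera("wrist");save(c,"w24.png",None,1.25)
E
```

```text
(array([-6.17, -2.94, 20.42]), array([0.17, 0.54, 0.36])) [0.4508 0.2657 0.0255]
```

View pics/w24.png

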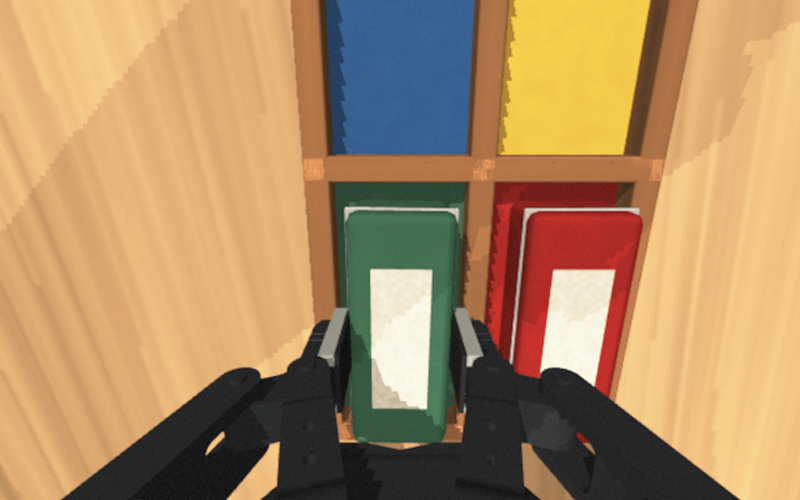

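Emit:
send_rows(commands=[[-1,[0,0,-0.002],[0,0,0]],[-1,[0,0,-0.002],[0,0,0]],[-0.05,[0,0,-0.002],[0,0,0]],[0.1,[0,0,-0.002],[0,0,0]],[0.1,[0,0,-0.002],[0,0,0]],[0.1,[0,0,-0.002],[0,0,0]],[0.1,[0,0,-0.002],[0,0,0]],[0.1,[0,0,-0.01],[0,0,0]],[0.1,[0,0,-0.03],[0,0,0]],[0.1,[0,0,-0.06],[0,0,0]],[0.1,[0,0,-0.1],[0,0,0]],[0.1,[0,0,-0.1],[0,0,0]]])

```text
clock: 34.32
position: [0.4524, 0.2667, 0.1095]
tool_rot: [0.0, 0.746, 0.666, 0.003]
contact_force: [-0.7, -0.2, 0.2]
finger_gap: 0.047
```

```bash
python3 - <<'E'
from h import *
s=monitor.observe();print(np.round(s["position"],4),np.round(s["contact_force"],2),s["finger_gap"])
c=read_camera("wrist");save(c,"w25.png",None,1.25)
E
```

```text
[0.4524 0.2667 0.1095] [-0.67 -0.18  0.17] 0.04695545954517159
```

View pics/w25.png

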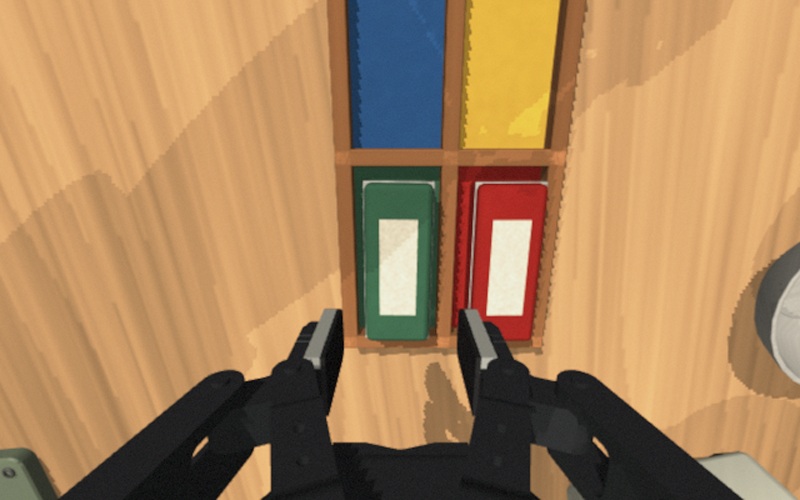

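Emit:
send_rows(commands=[[0.1,[0,0,-0.05],[0,0,0]],[0.6,[-0.02,0,-0.1],[0,0,0.06]],[1,[-0.06,0.01,-0.14],[0,0,0.13]],[1,[-0.1,0.02,-0.15],[0,0,0.2]],[1,[-0.14,0.02,-0.15],[0,0,0.28]],[1,[-0.18,0.03,-0.15],[0,0,0.35]],[1,[-0.22,0.03,-0.15],[0,0,0.43]],[1,[-0.26,0.04,-0.15],[0,0,0.5]],[1,[-0.3,0.045,-0.15],[0,0,0.58]],[1,[-0.34,0.05,-0.15],[0,0,0.65]],[1,[-0.38,0.056,-0.15],[0,0,0.73]],[1,[-0.405,0.056,-0.15],[0,0,0.79]]])

```text
clock: 35.37
position: [0.4588, -0.0644, 0.2244]
tool_rot: [0.0, 0.995, 0.104, -0.0]
contact_force: [0.1, 0.4, 0.0]
finger_gap: 0.0854
```

Emit:
send_rows(commands=[[1,[0,0,0],[0,0,0]],[1,[0,0,0],[0,0,0]],[1,[0,0,0],[0,0,0]]])

```text
clock: 35.62
position: [0.459, -0.0605, 0.2245]
tool_rot: [-0.0, 0.994, 0.109, -0.0]
contact_force: [0.5, 0.6, -0.7]
finger_gap: 0.0853
```

```bash
python3 - <<'E'
from h import *
c=read_camera("wrist");save(c,"w26.png",None,1.25)
r=tin(c,"blue",(.479,-.078),yaw0=.2,rad=80);print(r); Rt=shares([r[0][0],r[0][1],.05]); print("yaw",np.arctan2(*Rt.as_matrix()[[1,0],0]))
E
```

```text
(array([ 0.4794, -0.0779,  0.2501]), np.float64(0.913))
pos [ 0.4591 -0.0603  0.2245] shift [0.02   0.0272 0.2181]
x [ 0.976  0.218 -0.   ] y [ 0.218 -0.976 -0.001] z [-0.     0.001 -1.   ]
yaw 0.21975771469355454
```

View pics/w26.png

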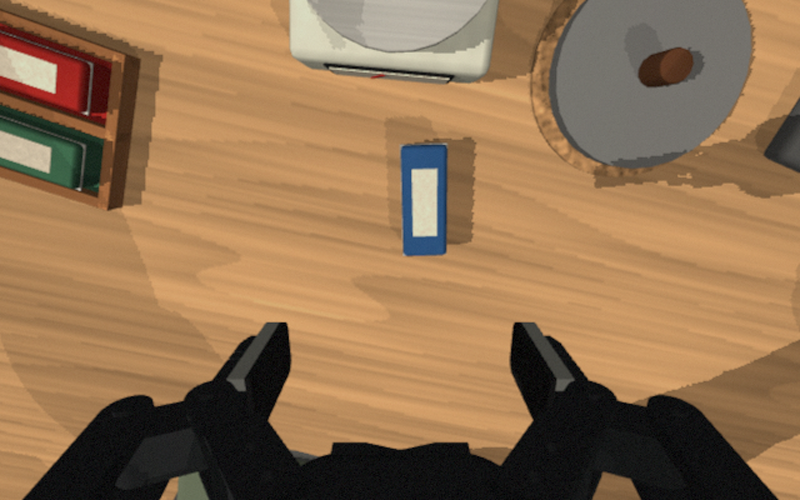

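Emit:
send_rows(commands=[[1,[0.01,0.014,0.05],[0,0,-0.01]],[1,[0.02,0.027,0.1],[0,0,-0.01]],[1,[0.02,0.027,0.15],[0,0,-0.01]],[1,[0.02,0.027,0.2],[0,0,-0.01]],[1,[0.02,0.027,0.218],[0,0,-0.01]],[1,[0.02,0.027,0.218],[0,0,-0.01]],[1,[0.02,0.027,0.218],[0,0,-0.01]]])

```text
clock: 36.25
position: [0.4793, -0.0781, 0.0503]
tool_rot: [-0.0, 0.993, 0.117, -0.0]
contact_force: [1.0, 0.3, 1.8]
finger_gap: 0.0854
```

```bash
python3 - <<'E'
from h import *
c=read_camera("wrist");save(c,"w27.png")
r=tin(c,"blue",(.479,-.078),yaw0=.2,rad=150); print(r); Rt=shares([r[0][0],r[0][1],.0145]); print("yaw",np.arctan2(*Rt.as_matrix()[[1,0],0]))
E
```

```text
(array([ 0.4793, -0.0777,  0.2493]), np.float64(0.934))
pos [ 0.4798 -0.0783  0.0512] shift [-0.0005 -0.0009  0.0459]
x [0.973 0.232 0.001] y [ 0.232 -0.973 -0.   ] z [ 0.001  0.    -1.   ]
yaw 0.23421937129744824
```

View pics/w27.png

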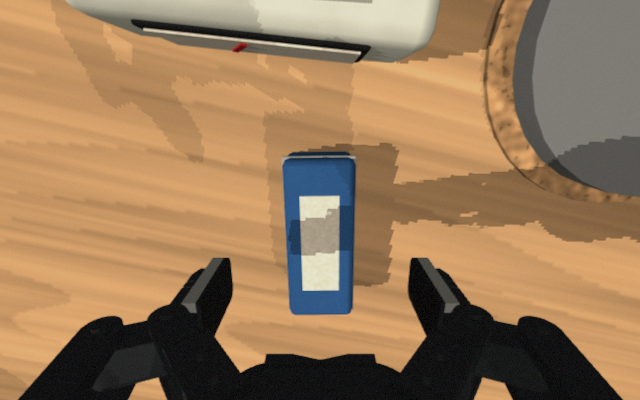

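Emit:
send_rows(commands=[[1,[0,-0.001,0.02],[0,0,-0.005]],[1,[0,-0.001,0.038],[0,0,-0.005]],[1,[0,-0.001,0.045],[0,0,-0.005]],[0,[0,-0.001,0.045],[0,0,-0.005]],[-1,[0,-0.001,0.045],[0,0,-0.005]],[-1,[0,-0.001,0.045],[0,0,-0.005]],[-1,[0,-0.001,0.045],[0,0,-0.005]],[-1,[0,-0.001,0.045],[0,0,-0.005]],[-1,[0,-0.001,0.045],[0,0,-0.005]],[-1,[0,-0.001,0.045],[0,0,-0.005]]])

```text
clock: 37.13
position: [0.4796, -0.0781, 0.0153]
tool_rot: [0.0, 0.993, 0.12, 0.001]
contact_force: [-2.1, 0.7, 14.4]
finger_gap: 0.0387
```

Emit:
send_rows(commands=[[-1,[0,0,-0.04],[0,0,0]],[-1,[0,0,-0.08],[0,0,0]],[-1,[0,0,-0.13],[0,0,0]],[-1,[0,0,-0.17],[0,0,0]],[-1,[0,0,-0.2],[0,0,0]],[-1,[0,0,-0.2],[0,0,0]],[-1,[0,0,-0.2],[0,0,0]],[-1,[0,0,-0.2],[0,0,0]]])

```text
clock: 37.8
position: [0.4788, -0.078, 0.1738]
tool_rot: [-0.0, 0.993, 0.12, -0.0]
contact_force: [0.7, 0.2, -2.1]
finger_gap: 0.0389
```

```bash
python3 - <<'E'
from h import *
print(weigh()); s=monitor.observe(); print(s["clock"],s["finger_gap"])
Rt=shares([.652,-.016,.20])
c=read_camera("wrist");save(c,"w28.png")
E
```

```text
(array([-0.  ,  0.18, -1.98]), array([0.4 , 0.37, 0.47]))
38.3 0.03830499950442714
pos [ 0.4791 -0.0781  0.1741] shift [ 0.2284 -0.0238 -0.0325]
x [ 0.971  0.238 -0.   ] y [ 0.238 -0.971 -0.   ] z [-0.  0. -1.]
```

View pics/w28.png

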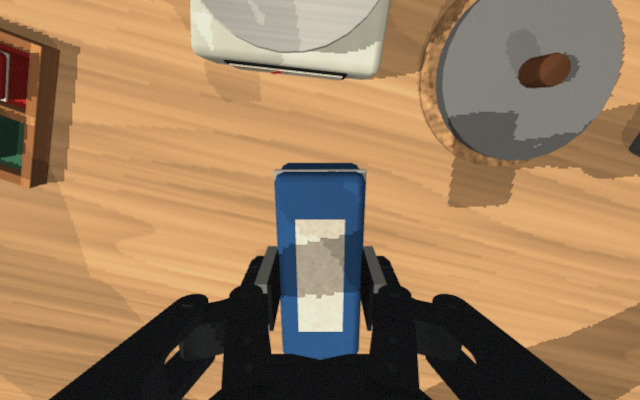

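Emit:
send_rows(commands=[[-1,[0.02,-0.002,-0.02],[0,0,0]],[-1,[0.06,-0.006,-0.02],[0,0,0]],[-1,[0.1,-0.01,-0.02],[0,0,0]],[-1,[0.14,-0.014,-0.02],[0,0,0]],[-1,[0.18,-0.018,-0.02],[0,0,0]],[-1,[0.21,-0.022,-0.02],[0,0,0]],[-1,[0.228,-0.024,0],[0,0,0]],[-1,[0.228,-0.024,0.03],[0,0,0]],[-1,[0.228,-0.024,0.05],[0,0,0]],[-1,[0.228,-0.024,0.06],[0,0,0]],[-1,[0.228,-0.024,0.06],[0,0,0]],[-1,[0.228,-0.024,0.06],[0,0,0]]])

```text
clock: 39.35
position: [0.6519, -0.016, 0.1268]
tool_rot: [-0.0, 0.993, 0.12, 0.0]
contact_force: [-0.2, 0.5, -1.3]
finger_gap: 0.0387
```

```bash
python3 - <<'E'
from h import *
shares([.652,-.016,.101])
c=read_camera("wrist");save(c,"w29.png")
E
```

```text
pos [ 0.6519 -0.016   0.1268] shift [0.0001 0.     0.0322]
x [0.971 0.238 0.   ] y [ 0.238 -0.971 -0.   ] z [ 0.  0. -1.]
```

View pics/w29.png

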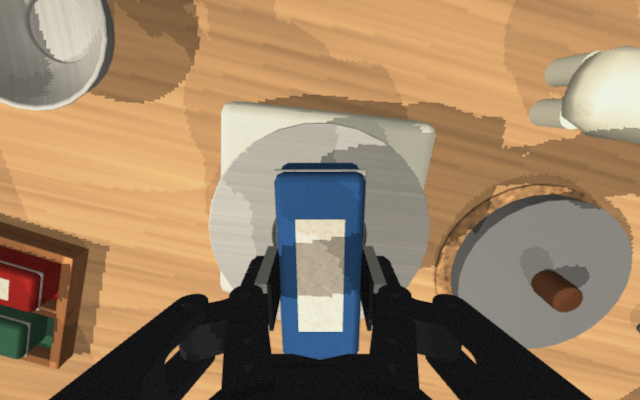

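Emit:
send_rows(commands=[[-1,[0,0,0.01],[0,0,0]],[-1,[0,0,0.016],[0,0,0]],[-1,[0,0,0.02],[0,0,0]],[-1,[0,0,0.023],[0,0,0]],[-1,[0,0,0.026],[0,0,0]],[-1,[0,0,0.029],[0,0,0]],[-1,[0,0,0.031],[0,0,0]],[-1,[0,0,0.032],[0,0,0]],[-1,[0,0,0.032],[0,0,0]],[-1,[0,0,0.032],[0,0,0]]])

```text
clock: 40.23
position: [0.6517, -0.0159, 0.1007]
tool_rot: [-0.0, 0.993, 0.12, 0.0]
contact_force: [-1.6, 0.4, -0.6]
finger_gap: 0.0383
```

```bash
python3 - <<'E'
from h import *
print(weigh(6),np.round(monitor.observe()["position"],4))
E
```

```text
(array([-0.74, -0.28, -0.18]), array([0.39, 0.56, 0.41])) [ 0.6518 -0.016   0.1007]
```

Emit:
send_rows(commands=[[-0.05,[0,0,-0.001],[0,0,0]],[0.1,[0,0,-0.001],[0,0,0]],[0.3,[0,0,-0.001],[0,0,0]],[0.4,[0,0,-0.001],[0,0,0]],[0.4,[0,0,-0.001],[0,0,0]],[0.4,[0,0,-0.001],[0,0,0]],[0.4,[0,0,-0.001],[0,0,0]],[0.4,[0,0,-0.001],[0,0,0]],[0.4,[0,0,-0.001],[0,0,0]],[0.4,[0,0,-0.001],[0,0,0]],[0.4,[0,0,-0.001],[0,0,0]],[0.4,[0,0,-0.001],[0,0,0]]])

```text
clock: 41.53
position: [0.6517, -0.0159, 0.1014]
tool_rot: [-0.0, 0.993, 0.12, 0.0]
contact_force: [0.7, -0.3, 0.6]
finger_gap: 0.0596
```

```bash
python3 - <<'E'
from h import *
print(monitor.observe()["finger_gap"]); c=read_camera("wrist");save(c,"w30.png")
c=read_camera("side");save(c,"s30.png",(200,110,440,290),3.3)
E
```

```text
0.05959483879917764
```

View pics/w30.png

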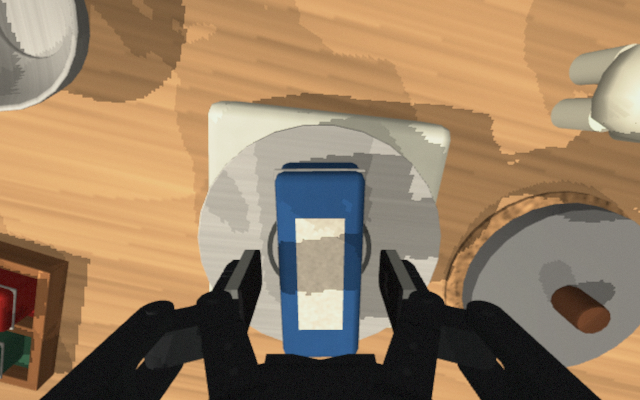

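View pics/s30.png

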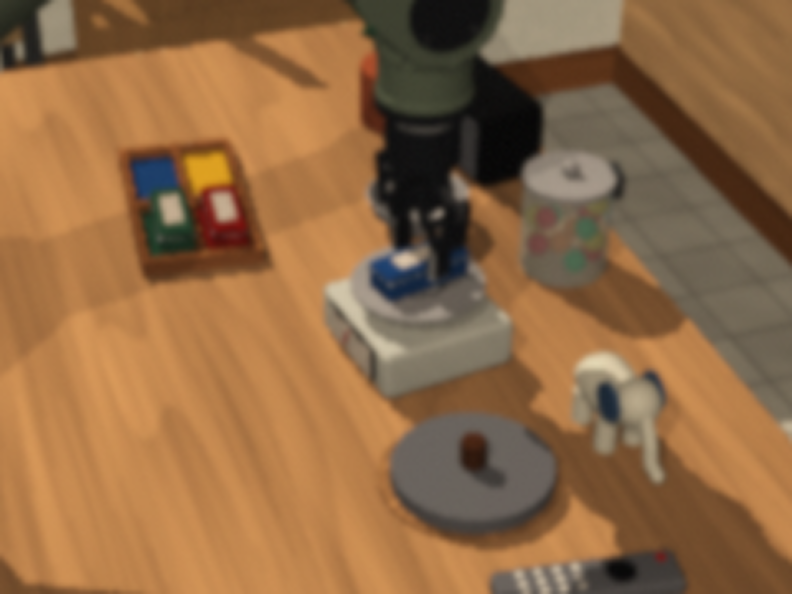

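Emit:
send_rows(commands=[[0.4,[0,0,0],[0,0,0]],[0.4,[0,0,0],[0,0,0]],[0.4,[0,0,0],[0,0,0]],[0.4,[0,0,0],[0,0,0]],[0.4,[0,0,0],[0,0,0]],[0.4,[0,0,-0.002],[0,0,0]],[0.1,[0,0,-0.002],[0,0,0]],[-1,[0,0,-0.002],[0,0,0]],[-1,[0,0,-0.002],[0,0,0]],[-1,[0,0,-0.002],[0,0,0]],[-1,[0,0,-0.002],[0,0,0]],[-1,[0,0,-0.002],[0,0,0]]])

```text
clock: 42.63
position: [0.6518, -0.0159, 0.103]
tool_rot: [-0.0, 0.993, 0.12, 0.0]
contact_force: [1.4, 0.2, -0.4]
finger_gap: 0.0387
```

Emit:
send_rows(commands=[[-1,[0,0,-0.01],[0,0,0]],[-1,[0,0,-0.03],[0,0,0]],[-1,[0,0,-0.07],[0,0,0]],[-1,[0,0,-0.11],[0,0,0]],[-1,[0,0,-0.15],[0,0,0]],[-1,[-0.01,-0.05,-0.15],[0,0,-0.06]],[-1,[-0.02,-0.1,-0.15],[0,0,-0.12]],[-1,[-0.03,-0.15,-0.15],[0,0,-0.19]],[-1,[-0.04,-0.2,-0.15],[0,0,-0.26]],[-1,[-0.05,-0.25,-0.15],[0,0,-0.33]],[-1,[-0.06,-0.3,-0.15],[0,0,-0.4]],[-1,[-0.07,-0.35,-0.15],[0,0,-0.47]]])

```text
clock: 43.63
position: [0.5294, 0.244, 0.2237]
tool_rot: [0.0, 0.881, 0.473, 0.0]
contact_force: [1.3, 0.8, -2.4]
finger_gap: 0.0383
```

```bash
python3 - <<'E'
from h import *
Rt=shares([.466,.389,.22]); print("yaw",np.arctan2(*Rt.as_matrix()[[1,0],0]),monitor.observe()["finger_gap"])
E
```

```text
pos [0.5294 0.244  0.2237] shift [ 0.1071 -0.1663  0.0045]
x [0.553 0.833 0.   ] y [ 0.833 -0.553  0.   ] z [ 0. -0. -1.]
yaw 0.9843194285792168 0.038251008290989943
```

Emit:
send_rows(commands=[[-1,[0.02,-0.035,0],[0,0,-0.07]],[-1,[0.045,-0.07,0],[0,0,-0.14]],[-1,[0.07,-0.11,0],[0,0,-0.21]],[-1,[0.09,-0.145,0],[0,0,-0.28]],[-1,[0.107,-0.166,0],[0,0,-0.301]],[-1,[0.107,-0.166,0],[0,0,-0.301]],[-1,[0.107,-0.166,0.05],[0,0,-0.301]],[-1,[0.107,-0.166,0.1],[0,0,-0.301]],[-1,[0.107,-0.166,0.1],[0,0,-0.301]],[-1,[0.107,-0.166,0.1],[0,0,-0.301]],[-1,[0.107,-0.166,0.1],[0,0,-0.301]]])

```text
clock: 44.55
position: [0.4688, 0.3882, 0.1453]
tool_rot: [-0.0, 0.748, 0.664, 0.001]
contact_force: [0.6, -0.8, -1.7]
finger_gap: 0.0386
```

```bash
python3 - <<'E'
from h import *
Rt=shares([.466,.389,.06]); print("yaw",np.arctan2(*Rt.as_matrix()[[1,0],0]))
c=read_camera("wrist");save(c,"w31.png",None,1.25)
E
```

```text
pos [0.4688 0.3882 0.1453] shift [ 0.0004 -0.0037  0.1066]
x [0.119 0.993 0.002] y [ 0.993 -0.119  0.001] z [ 0.002  0.001 -1.   ]
yaw 1.4514150886633792
```

View pics/w31.png

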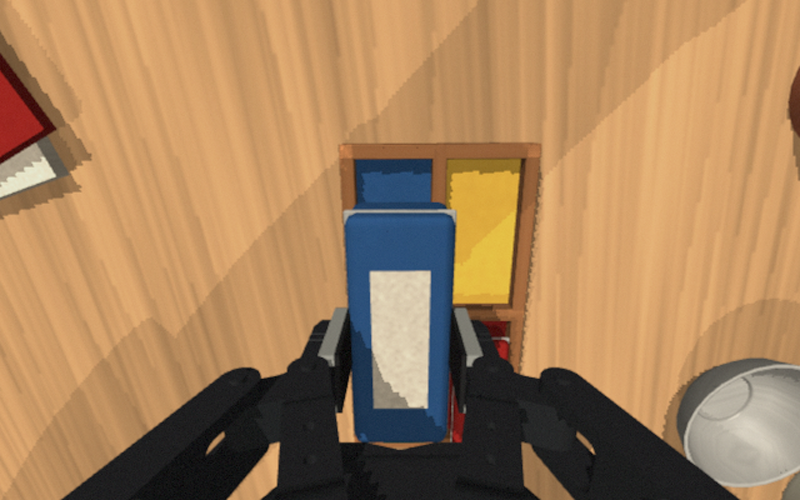

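```bash
python3 - <<'E'
from tray import *
g=lambda u,v:(u/1.25,v/1.25)
c=read_camera("wrist")
q=fit(c,[((-.069,.129),g(340,145)),((.069,.129),g(541,145)),((0,.124),g(440,152)),((.064,0),g(516,313))])
t=(q[:2]+R.from_euler('z',q[2]).apply([-.032,.062,0])[:2]); print(t.round(4))
print("tin far edge",ray(c,g(401,211),.1453-.0165+.028).round(4))
shares([t[0],t[1],.06])
E
```

```text
[ 0.4905  0.3257 -0.1181] [[-1.0, 0.8], [0.5, 0.8], [-0.1, 0.4], [0.6, -1.9]]
[0.466 0.391]
tin far edge [0.4765 0.4392 0.1568]
pos [0.4689 0.3883 0.1455] shift [ 0.0027 -0.0042  0.1069]
x [0.119 0.993 0.002] y [ 0.993 -0.119  0.002] z [ 0.002  0.002 -1.   ]
```

Emit:
send_rows(commands=[[-1,[0.001,-0.004,0.04],[0,0,-0.004]],[-1,[0.001,-0.004,0.08],[0,0,-0.004]],[-1,[0.001,-0.004,0.105],[0,0,-0.004]],[-1,[0.001,-0.004,0.105],[0,0,-0.004]],[-1,[0.001,-0.004,0.105],[0,0,-0.004]],[-1,[0.001,-0.004,0.105],[0,0,-0.004]]])

```text
clock: 45.15
position: [0.4659, 0.3897, 0.0613]
tool_rot: [-0.0, 0.746, 0.666, 0.001]
contact_force: [0.2, 0.5, -1.4]
finger_gap: 0.0385
```

```bash
python3 - <<'E'
from h import *
Rt=shares([.466,.3895,.0265]); print("yaw",np.arctan2(*Rt.as_matrix()[[1,0],0]))
c=read_camera("wrist");save(c,"w32.png",None,1.25)
E
```

```text
pos [0.4659 0.3897 0.0613] shift [-0.0003  0.0001  0.0435]
x [0.113 0.994 0.002] y [ 0.994 -0.113  0.002] z [ 0.002  0.002 -1.   ]
yaw 1.4579405006381942
```

View pics/w32.png

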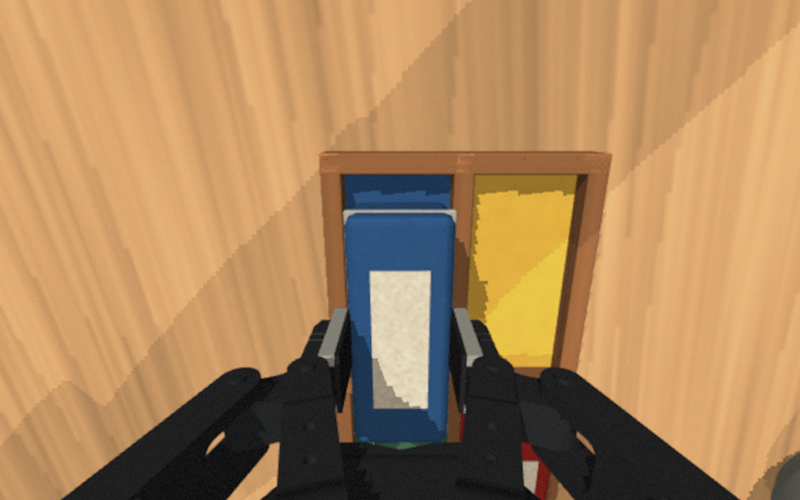

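Emit:
send_rows(commands=[[-1,[0,0,0.012],[0,0,0]],[-1,[0,0,0.022],[0,0,0]],[-1,[0,0,0.03],[0,0,0]],[-1,[0,0,0.036],[0,0,0]],[-1,[0,0,0.039],[0,0,0]],[-1,[0,0,0.041],[0,0,0]],[-1,[0,0,0.043],[0,0,0]],[-1,[0,0,0.043],[0,0,0]],[-1,[0,0,0.043],[0,0,0]]])

```text
clock: 45.95
position: [0.4648, 0.3888, 0.0267]
tool_rot: [0.0, 0.746, 0.666, -0.0]
contact_force: [-12.7, -11.2, 42.9]
finger_gap: 0.0382
```

```bash
python3 - <<'E'
from h import *
print(weigh(3),np.round(monitor.observe()["position"],4))
c=read_camera("wrist");save(c,"w33.png",None,1.25)
E
```

```text
(array([-12.33, -11.15,  42.44]), array([0.25, 0.89, 0.55])) [0.4648 0.3888 0.0267]
```

View pics/w33.png

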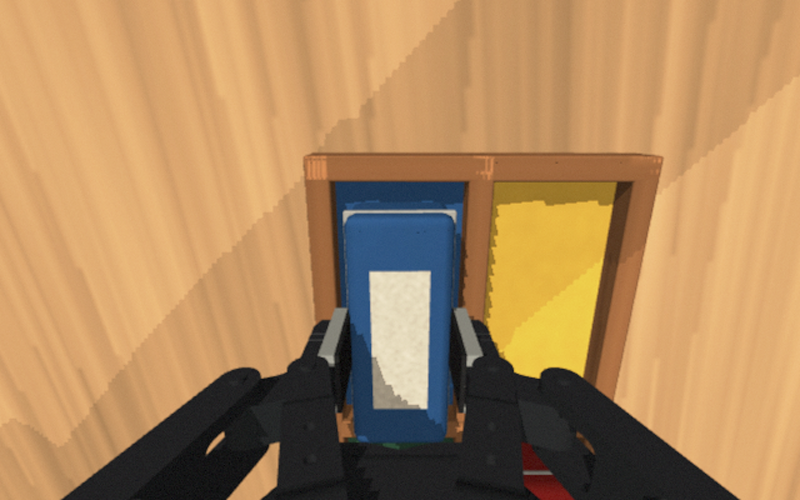

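Emit:
send_rows(commands=[[-1,[0,0,-0.002],[0,0,0]],[-1,[0,0,-0.004],[0,0,0]],[-1,[0,0,-0.004],[0,0,0]]])

```text
clock: 46.4
position: [0.4652, 0.3891, 0.028]
tool_rot: [-0.0, 0.746, 0.666, 0.0]
contact_force: [0.6, -0.7, -2.3]
finger_gap: 0.0386
```

Emit:
send_rows(commands=[[-0.05,[0,0,0],[0,0,0]],[0.1,[0,0,0],[0,0,0]],[0.2,[0,0,0],[0,0,0]],[0.2,[0,0,0],[0,0,0]],[0.2,[0,0,0],[0,0,0]],[0.2,[0,0,-0.01],[0,0,0]],[0.2,[0,0,-0.03],[0,0,0]],[0.2,[0,0,-0.06],[0,0,0]],[0.2,[0,0,-0.1],[0,0,0]],[0.2,[0,0,-0.15],[0,0,0]],[0.2,[0,0,-0.2],[0,0,0]],[0.2,[0,0,-0.2],[0,0,0]]])

```text
clock: 47.4
position: [0.4666, 0.3906, 0.1956]
tool_rot: [-0.0, 0.746, 0.666, 0.005]
contact_force: [0.8, 0.3, 1.1]
finger_gap: 0.0515
```

```bash
python3 - <<'E'
from h import *
s=monitor.observe();print(np.round(s["position"],4),np.round(s["contact_force"],2),s["finger_gap"])
c=read_camera("wrist");save(c,"w34.png",None,1.25)
E
```

```text
[0.4666 0.3906 0.1956] [0.85 0.34 1.05] 0.051515836479768644
```

View pics/w34.png

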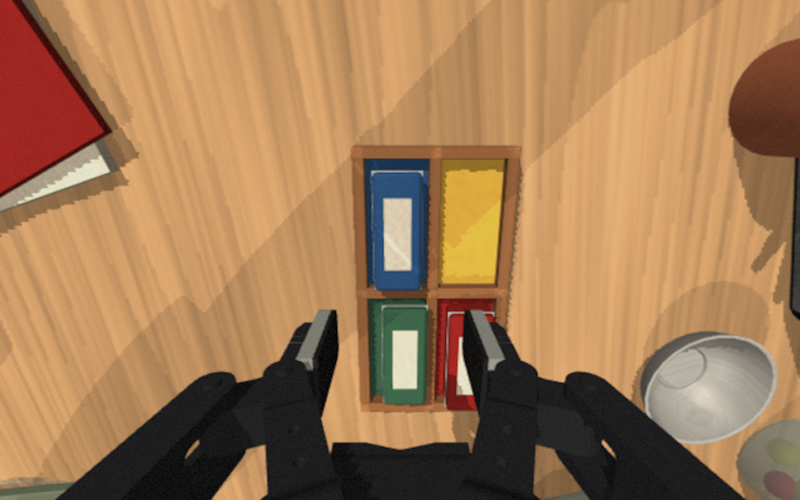

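Emit:
send_rows(commands=[[0.5,[-0.03,0.01,-0.04],[0,0,0.05]],[1,[-0.07,0.025,-0.06],[0,0,0.12]],[1,[-0.12,0.04,-0.06],[0,0,0.19]],[1,[-0.17,0.058,-0.06],[0,0,0.26]],[1,[-0.22,0.076,-0.06],[0,0,0.33]],[1,[-0.27,0.093,-0.06],[0,0,0.4]],[1,[-0.32,0.11,-0.06],[0,0,0.48]],[1,[-0.37,0.127,-0.06],[0,0,0.55]],[1,[-0.42,0.144,-0.06],[0,0,0.62]],[1,[-0.47,0.162,-0.06],[0,0,0.69]],[1,[-0.52,0.18,-0.06],[0,0,0.76]],[1,[-0.56,0.193,-0.06],[0,0,0.83]]])

```text
clock: 48.45
position: [0.568, -0.076, 0.2358]
tool_rot: [-0.0, 0.997, 0.074, -0.0]
contact_force: [0.8, -0.8, 0.3]
finger_gap: 0.085
```

```bash
python3 - <<'E'
from h import *
Rt=shares([.61,-.22,.20]); print("yaw",np.arctan2(*Rt.as_matrix()[[1,0],0]))
E
```

```text
pos [ 0.568  -0.076   0.2358] shift [0.0253 0.1858 0.0448]
x [ 0.989  0.148 -0.   ] y [ 0.148 -0.989 -0.   ] z [-0.  0. -1.]
yaw 0.1486747870362424
```

Emit:
send_rows(commands=[[1,[0.005,0.04,0],[0,0,0.06]],[1,[0.012,0.09,0],[0,0,0.095]],[1,[0.02,0.14,0.02],[0,0,0.095]],[1,[0.025,0.186,0.04],[0,0,0.095]],[1,[0.025,0.186,0.045],[0,0,0.095]],[1,[0.025,0.186,0.045],[0,0,0.095]],[1,[0.025,0.186,0.045],[0,0,0.095]]])

```text
clock: 49.03
position: [0.6105, -0.217, 0.1995]
tool_rot: [-0.0, 1.0, 0.003, -0.0]
contact_force: [-0.6, -0.4, 0.2]
finger_gap: 0.0854
```

```bash
python3 - <<'E'
from h import *
c=read_camera("wrist");save(c,"w35.png",None,1.25)
r=greydisc(c,(.628,-.236),.022); print(r); shares([r[0][0],r[0][1],.0265])
E
```

```text
(array([ 0.6269, -0.2357,  0.0773]), 0.0003)
pos [ 0.6108 -0.2165  0.2001] shift [0.0199 0.0242 0.217 ]
x [1.    0.006 0.   ] y [ 0.006 -1.    -0.001] z [ 0.     0.001 -1.   ]
```

View pics/w35.png

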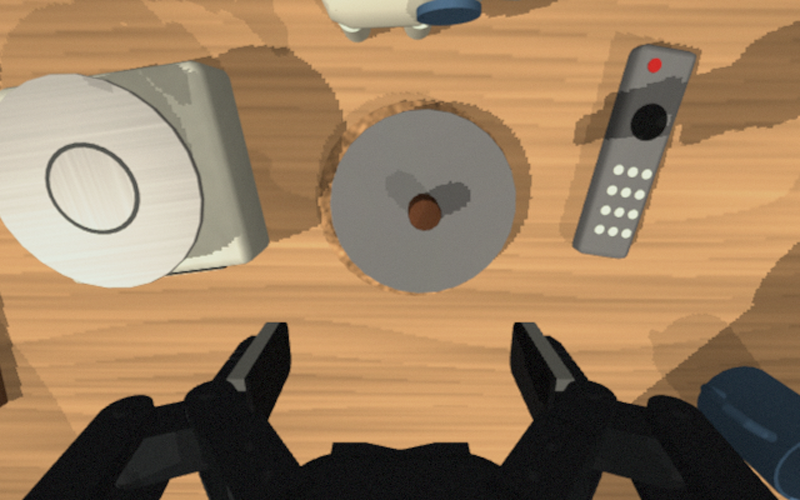

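Emit:
send_rows(commands=[[1,[0.01,0.012,0.04],[0,0,0]],[1,[0.0205,0.0243,0.08],[0,0,0]],[1,[0.0205,0.0243,0.13],[0,0,0]],[1,[0.0205,0.0243,0.17],[0,0,0]],[1,[0.0205,0.0243,0.2],[0,0,0]],[1,[0.0205,0.0243,0.214],[0,0,0]],[1,[0.0205,0.0243,0.216],[0,0,0]],[1,[0.0205,0.0243,0.216],[0,0,0]]], force=40)

```text
clock: 49.75
position: [0.6278, -0.2364, 0.0281]
tool_rot: [0.0, 1.0, 0.003, 0.0]
contact_force: [-0.0, 0.5, 0.4]
finger_gap: 0.0853
```

Emit:
send_rows(commands=[[0,[0,0,0],[0,0,0]],[-1,[0,0,0],[0,0,0]],[-1,[0,0,0],[0,0,0]],[-1,[0,0,0],[0,0,0]],[-1,[0,0,0],[0,0,0]],[-1,[0,0,0],[0,0,0]],[-1,[0,0,0],[0,0,0]],[-1,[0,0,0],[0,0,0]]])

```text
clock: 50.42
position: [0.6274, -0.237, 0.0277]
tool_rot: [0.0, 1.0, 0.003, 0.0]
contact_force: [-1.4, 0.2, 7.4]
finger_gap: 0.0245
```

```bash
python3 - <<'E'
from h import *
s=monitor.observe();print(np.round(s["position"],4),np.round(s["contact_force"],2),s["finger_gap"])
c=read_camera("wrist");save(c,"w36.png")
E
```

```text
[ 0.6274 -0.237   0.0277] [-1.43  0.25  7.41] 0.02446119915879685
```

View pics/w36.png

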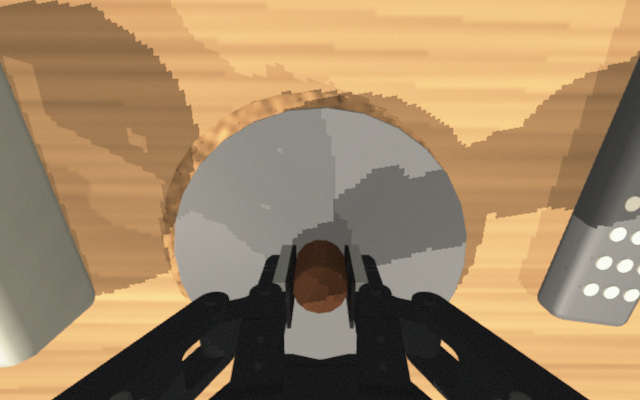

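Emit:
send_rows(commands=[[-1,[0,0,-0.03],[0,0,0]],[-1,[0,0,-0.07],[0,0,0]],[-1,[0,0,-0.12],[0,0,0]],[-1,[0,0,-0.16],[0,0,0]],[-1,[0,0,-0.19],[0,0,0]],[-1,[0.005,-0.04,-0.19],[0,0,0]],[-1,[0.01,-0.09,-0.19],[0,0,0]],[-1,[0.016,-0.14,-0.19],[0,0,0]],[-1,[0.02,-0.19,-0.19],[0,0,0]],[-1,[0.026,-0.23,-0.19],[0,0,0]],[-1,[0.03,-0.26,-0.19],[0,0,0]],[-1,[0.031,-0.276,-0.19],[0,0,0]]])

```text
clock: 51.47
position: [0.6511, -0.0119, 0.1791]
tool_rot: [-0.001, 1.0, 0.004, 0.0]
contact_force: [-0.8, 0.1, -1.5]
finger_gap: 0.0246
```

Emit:
send_rows(commands=[[-1,[0,0,0],[0,0,0]],[-1,[0,0,0],[0,0,0]],[-1,[0,0,0],[0,0,0]],[-1,[0,0,0],[0,0,0]]])

```text
clock: 51.8
position: [0.6508, -0.0177, 0.1791]
tool_rot: [0.0, 1.0, 0.002, -0.0]
contact_force: [0.1, -0.0, -0.7]
finger_gap: 0.0247
```

```bash
python3 - <<'E'
from h import *
Rt=shares([.652,-.016,.0982]); print(monitor.observe()["finger_gap"])
c=read_camera("wrist");save(c,"w37.png")
r=greydisc(c,(.652,-.016),.1796-.0277+.022); print(r)
E
```

```text
pos [ 0.6508 -0.0177  0.1791] shift [ 0.0015 -0.0021  0.1011]
x [ 1.     0.003 -0.   ] y [ 0.003 -1.     0.001] z [-0.    -0.001 -1.   ]
0.024700053131245486
(array([ 0.6839, -0.0263,  0.0452]), 0.0145)
```

View pics/w37.png

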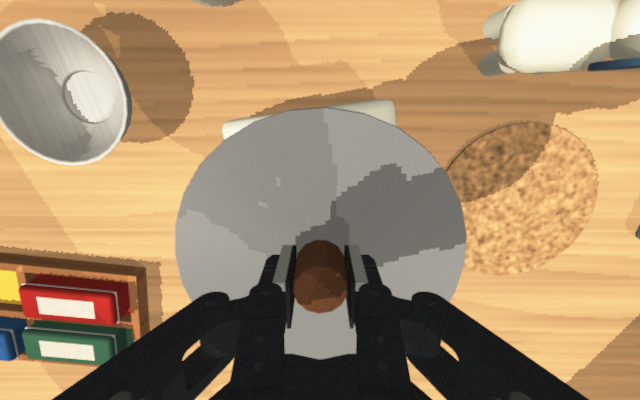

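Emit:
send_rows(commands=[[-1,[0.001,-0.0025,0.02],[0,0,0]],[-1,[0.001,-0.0025,0.04],[0,0,0]],[-1,[0.001,-0.0025,0.055],[0,0,0]],[-1,[0.001,-0.0025,0.065],[0,0,0]],[-1,[0.001,-0.0025,0.07],[0,0,0]],[-1,[0.001,-0.0025,0.07],[0,0,0]],[-1,[0.001,-0.0025,0.07],[0,0,0]]])

```text
clock: 52.43
position: [0.6519, -0.0143, 0.1235]
tool_rot: [-0.0, 1.0, 0.002, 0.0]
contact_force: [0.5, -0.2, -0.5]
finger_gap: 0.0251
```

```bash
python3 - <<'E'
from h import *
shares([.6517,-.0157,.099]); print(weigh(3))
c=read_camera("wrist");save(c,"w38.png")
c=read_camera("side");save(c,"s38.png",(280,140,400,240),6.5)
E
```

```text
pos [ 0.6519 -0.0143  0.1235] shift [-0.0003  0.0018  0.0306]
x [1.    0.005 0.001] y [ 0.005 -1.    -0.   ] z [ 0.001  0.    -1.   ]
(array([ 0.08, -0.06, -1.81]), array([0.38, 0.12, 0.13]))
```

View pics/s38.png

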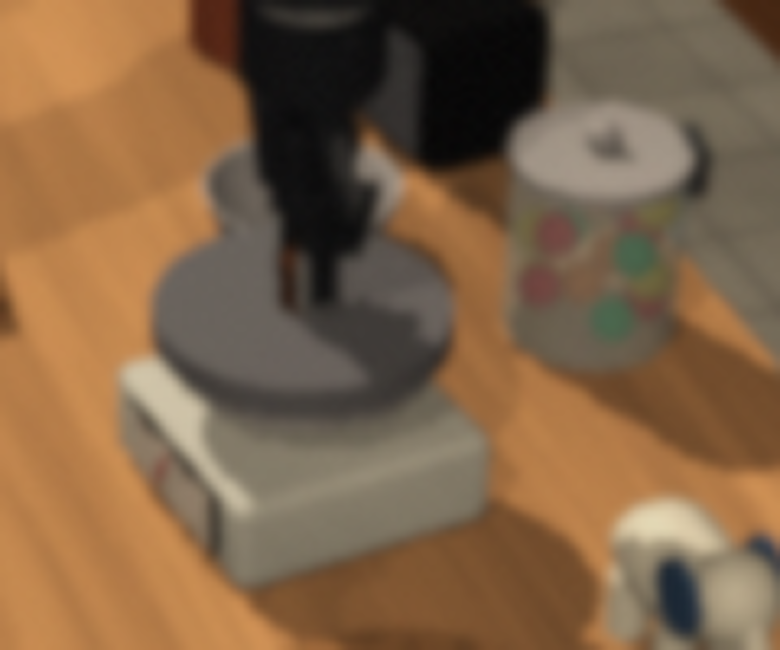

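Emit:
send_rows(commands=[[-1,[0,0.0015,0.008],[0,0,0]],[-1,[0,0.0015,0.014],[0,0,0]],[-1,[0,0.0015,0.019],[0,0,0]],[-1,[0,0.0015,0.023],[0,0,0]],[-1,[0,0.0015,0.026],[0,0,0]],[-1,[0,0.0015,0.028],[0,0,0]],[-1,[0,0.0015,0.03],[0,0,0]],[-1,[0,0.0015,0.03],[0,0,0]],[-1,[0,0.0015,0.03],[0,0,0]]])

```text
clock: 53.43
position: [0.6517, -0.0152, 0.0991]
tool_rot: [-0.0, 1.0, 0.003, 0.0]
contact_force: [-0.9, 0.0, -0.1]
finger_gap: 0.0252
```

```bash
python3 - <<'E'
from h import *
print(weigh(4),np.round(monitor.observe()["position"],4))
c=read_camera("side");save(c,"s39.png",(280,140,400,240),6.5)
E
```

```text
(array([-0.33,  0.19, -0.05]), array([0.31, 0.39, 0.14])) [ 0.6518 -0.0151  0.0991]
```

View pics/s39.png

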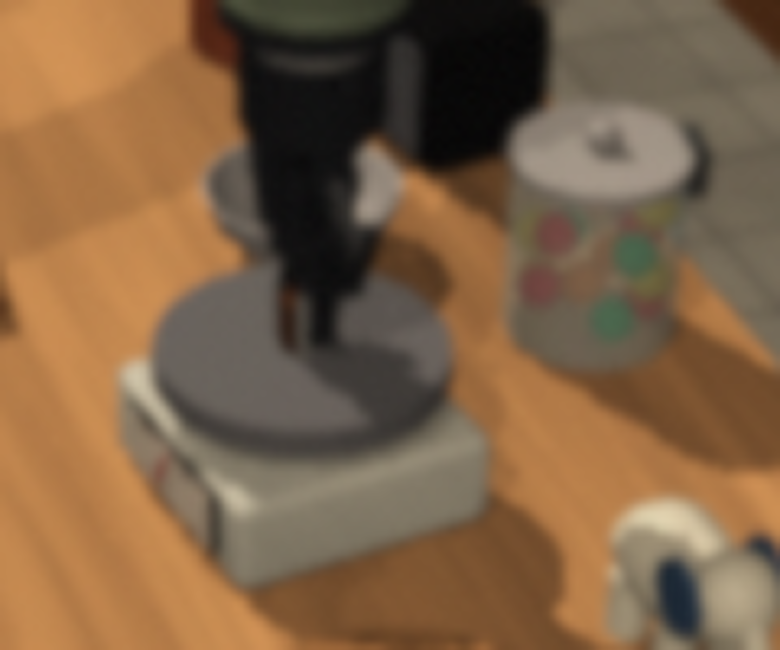

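Emit:
send_rows(commands=[[-0.2,[0,0,0],[0,0,0]],[0.1,[0,0,0],[0,0,0]],[0.4,[0,0,0],[0,0,0]],[0.4,[0,0,0],[0,0,0]],[0.4,[0,0,0],[0,0,0]],[0.4,[0,0,-0.02],[0,0,0]],[0.4,[0,0,-0.05],[0,0,0]],[0.4,[0,0,-0.1],[0,0,0]],[0.4,[0,0,-0.15],[0,0,0]],[0.4,[-0.03,0,-0.2],[0,0,0]],[0.4,[-0.08,0,-0.24],[0,0,0]],[0.4,[-0.13,0,-0.26],[0,0,0]]])

```text
clock: 54.68
position: [0.5608, -0.0157, 0.3023]
tool_rot: [-0.0, 1.0, 0.003, 0.001]
contact_force: [1.3, 0.6, 0.4]
finger_gap: 0.06
```

Emit:
send_rows(commands=[[0.4,[-0.04,-0.04,0],[0,0,0]],[0.4,[-0.05,-0.08,0],[0,0,0]],[0.4,[-0.05,-0.12,0],[0,0,0]],[0.4,[-0.05,-0.12,0],[0,0,0]],[0.4,[-0.05,-0.12,0],[0,0,0]],[0.4,[-0.05,-0.12,0],[0,0,0]]])

```text
clock: 55.18
position: [0.5208, 0.0797, 0.3003]
tool_rot: [0.0, 1.0, 0.002, 0.0]
contact_force: [0.8, -0.3, 0.4]
finger_gap: 0.0595
```

```bash
python3 - <<'E'
from h import *
s=monitor.observe();print(np.round(s["position"],4),s["clock"],np.round(s["contact_force"],2))
c=read_camera("wrist");save(c,"w40.png",None,1.25)
print(greydisc(c,(.652,-.016),.0925))
q=np.array([.4908,.3253,-.114])
for n,p in [("red",(.032,-.062)),("green",(-.032,-.062)),("blue",(-.032,.062))]:
    t=q[:2]+R.from_euler('z',q[2]).apply([*p,0])[:2]; print(n,t.round(4),tin(c,n,t,z0=.008,yaw0=1.457,rad=60))
c=read_camera("side");save(c,"s40.png",(210,120,440,290),3.4)
E
```

```text
[0.5208 0.0797 0.3003] 55.1833 [ 0.78 -0.35  0.37]
(array([ 0.6508, -0.0145,  0.0779]), 0.0006)
red [0.5155 0.2601] (array([0.5188, 0.2564, 1.429 ]), np.float64(0.929))
green [0.452  0.2673] (array([0.4567, 0.266 , 1.5149]), np.float64(0.848))
blue [0.4661 0.3905] (array([0.4679, 0.3859, 1.4617]), np.float64(0.948))
```

View pics/w40.png

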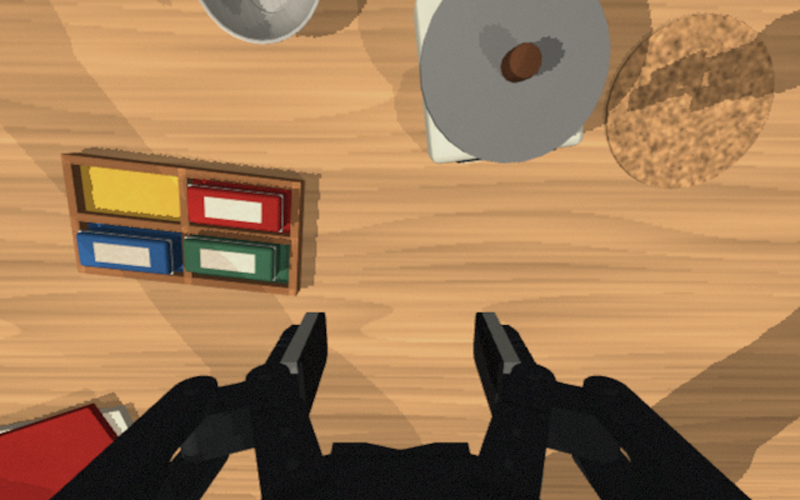

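View pics/s40.png

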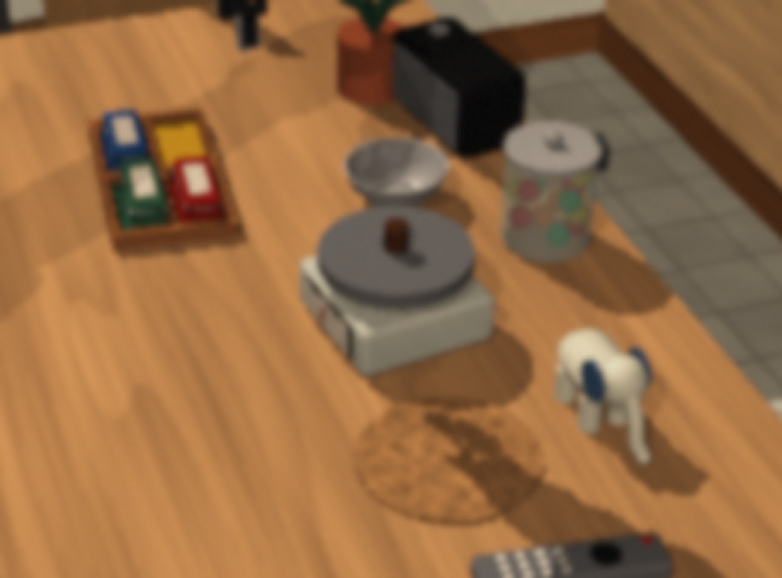

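Emit:
send_rows(commands=[[0.4,[-0.02,-0.05,0],[0,0,0]],[0.4,[-0.05,-0.1,0],[0,0,0]],[0.4,[-0.07,-0.15,0],[0,0,0]],[0.4,[-0.09,-0.2,0],[0,0,0]],[0.4,[-0.1,-0.25,0],[0,0,0]],[0.4,[-0.1,-0.29,0],[0,0,0]],[0.4,[-0.1,-0.29,0],[0,0,0]],[0.4,[-0.1,-0.29,0],[0,0,0]],[0.4,[-0.1,-0.29,0],[0,0,0]]])

```text
clock: 56.03
position: [0.4401, 0.3107, 0.3002]
tool_rot: [0.0, 1.0, 0.002, 0.0]
contact_force: [-0.1, -0.2, 0.3]
finger_gap: 0.0599
```

```bash
python3 - <<'E'
from h import *
c=read_camera("wrist");save(c,"w41.png",(160,80,460,280),2.6)
q=np.array([.4908,.3253,-.114])
for n,p in [("red",(.032,-.062)),("green",(-.032,-.062)),("blue",(-.032,.062))]:
    t=q[:2]+R.from_euler('z',q[2]).apply([*p,0])[:2]; r=tin(c,n,t,z0=.008,yaw0=1.457,rad=60); print(n,t.round(4),r,(np.hypot(*(r[0][:2]-t))*1000).round(1))
E
```

```text
red [0.5155 0.2601] (array([0.5188, 0.2644, 1.46  ]), np.float64(0.752)) 5.4
green [0.452  0.2673] (array([0.4553, 0.2699, 1.4666]), np.float64(0.892)) 4.2
blue [0.4661 0.3905] (array([0.4684, 0.3861, 1.4141]), np.float64(0.869)) 5.0
```

View pics/w41.png

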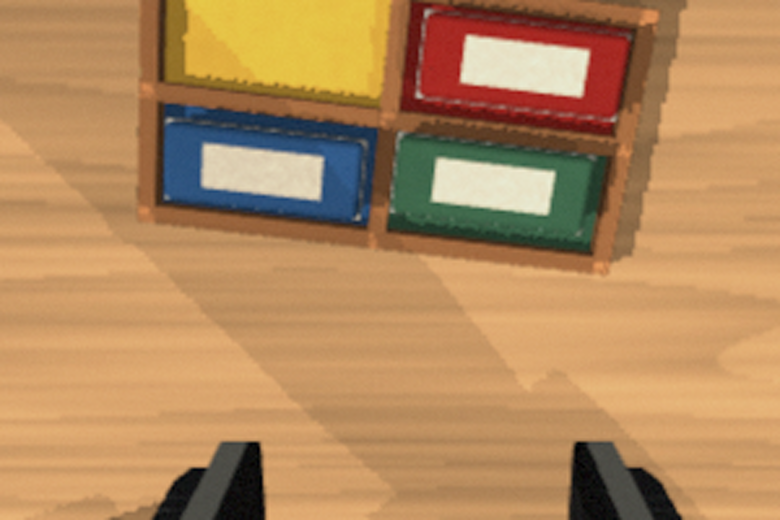

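All three tins lie flat inside their compartments and the lid sits level on the pan, so I'm handing in.

```bash
python3 - <<'E'
from h import *
print(bot.finish_job(), monitor.observe()["clock"])
E
```

```text
the job is handed in; nothing more can be done
the job is handed in; nothing more can be done
```

I parked the lid on the cork mat, then weighed and packed the three tins present, in the order red, green, blue. No yellow tin appeared in any view. Then I put the lid back over the pan and handed the job in after about 56 s. `finish_job` gives no verdict, so success isn't confirmed.

**Weighing:** each tin was let go near the middle of the pan for over a second. I judged the centring by eye against the pan's ring and did not measure the pan's stillness separately.

**Last checks:**
- **Tins:** all three looked flat in their own compartments. Their measured centres were 4 to 5 mm from the compartment centres (limit 14 mm), with yaw off by at most 0.05 rad.
- **Lid:** it looked level in the side view. Its centre measured (0.651, -0.0145) m against a pan centre of about (0.651, -0.016) m. The pan carried its full weight before I let go.
- **Other things on the bench:** the key bowl, elephant and remote looked unmoved. The mug was not in the final views; the arm never went near it after picking up the green tin.

**Disagreements and rough spots:**
- The top and wrist cameras disagreed by 3 to 4 mm on the tray's position. I went by the wrist camera.
- The tin outline fits are only good to a few mm, because the coloured floors mix with the tins.
- Setting the blue tin in the tray pressed down with about 42 N through the held tin for a moment. I backed off before letting go.

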